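# Rack cut tubes and rods in chocked layers

### The arm

A 7-joint arm with a two-finger parallel gripper is mounted at the origin on the work surface. World frame = base frame: x ahead of the robot, y to its left, z up, the work surface at z = 0. Lengths are in m, angles in rad, forces in N, time in s.
With the tool pointing down it reaches from about 0.425 to 0.925 m from the base axis. Payload 6.8 kg.
Tool frame: the origin (TCP) lies midway between the tips of the shut fingers; the grasp point (between the pads) lies 19 mm behind it (r.grip_point_offset is the distance from the TCP to the grasp point, in m); z points along the fingers, y is the direction in which the jaws open and shut (so a half turn about z gives the same grasp; the last joint's range is limited). The gripper opens to 85 mm and grips with 20 to 120 N. Pads are 22 mm wide; open, the fingers measure 114 mm over their backs; the gripper's body (76 mm by 85 mm) begins 54 mm behind the grasp point. The pads swing forward as they close: fully open they stand 13 mm farther back than shut.
Start: joints at [-1.261, 0.477, 0.022, 1.555, -0.011, 1.109, -0.083], TCP at [0.274, 0.617, 0.231] pointing down, gripper open.
Joint ranges: [-2.96, 2.96], [-0.34, 2.1], [-1.41, 1.46], [0.24, 2.44], [-1.37, 4.51], [0.17, 1.92], [-2.96, 2.96]. Speed limits (rad/s): [2.39, 2.39, 3.14, 3.14, 3.14, 3.14, 3.14].

### API

Orientations are given as a rotation vector (axis times angle).
In Python, from bench import r, grab_frame, camera_params gives the robot as it stands.
- The arm moves only by the tool carry_out, never from a script. Its argument "motion" is text: rows parted by semicolons, each of 5 numbers parted by spaces: the closure, from 0 (fully open) to 1 (shut), then the shift along the tool's x, y, z in mm, then the turn about the tool's z in rad. In form: fingers dx dy dz twist; .... A call has exactly 8 rows; each row shifts and turns the commanded pose from where the row before left it, along the tool's axes as they then stand; what a row does not reach is not made up. A row lasts 1/8 s, in which the tool goes at most 62.5 mm and 10.7 degrees, less where a joint would pass 70% of its speed; a pose out of reach is approached as far as the arm can. A call with a gripper value outside its range is refused whole. The fingers move at their own pace and stop on an object; "newtons" is the grip in N (left out, the last holds). Time passes only in rows, so rows that do not move let the fingers close, or fill a call up. It gives the time, the measured TCP pose, the force and the opening at its end, in the units of the state.
- r.get_obs(): the state, without advancing time (a new reading comes with each control period).
- grab_frame(name): name is "scene" or "top" or "wrist"; returns the picture (480x640x3 uint8, red, green, blue); there is no depth.
- camera_params(name): a dict with "fx", "fy", "cx", "cy" (pixels), "k1" (the pictures are not rectified: a ray, as slopes to the right and down, at radius r is drawn at 1 + k1 r^2 times it, then the intrinsics apply), "eye" and "attitude" of the camera in the world. Camera axes: x right, y down, z forward; pixel columns grow to the right and rows downward; lengths in m; the calibration is good to about 2 mm. A picture is of the moment at which its call begins: read the wrist's pose just before it. camera_params takes no time and is no camera call; for the wrist camera it gives the pose at the moment of the call.
- r.hand_in(): hands the job in, once; it reports no verdict.
The state is a dict: "clock": time; "joints": joint angles; "qvel": joint speeds; "tau": joint torques, N m; "tcp_pos": TCP position; "orientation": TCP orientation; "contact_force": force on the tool from outside, world axes, zero at the start; "moment": the same for the moment, N m; "grip_width": finger opening in m.
Only numpy, scipy, OpenCV 4.12 (cv2) and the standard library are available. Lean on these libraries where they do the work, as an engineer would, in place of code of your own. Each camera call takes 0.05 s, during which the arm holds its last target.

### The job

Rack the cut bars for storage: lay every thick aluminium tube in a V of the plywood base cradle, one to a V and centred on its length, then lift the top wooden frame off the pile and sit it squarely on the cradle's posts, so that its teeth chock the tubes. Then lay every thin steel rod in a V on top of that frame, centred too, and sit the second frame on it to chock the rods. Set the frames down rather than dropping them, and leave the mug, the can and the bottle where they are.

Things in the scene. Friction and masses are not known exactly. Their poses are not given: they have to be found in the camera images.
- tube0_mid (a point): Thick aluminium tube, 30 mm diameter, 170 mm long, 0.16 kg, smooth and round, loose; starts lying on the black rubber mat to the robot's left. Point: its centre (on the axis, half-way along); x runs along the tube, y and z turn as it rolls. Two or three tubes are present.
- tube1_mid (a point): Thick aluminium tube, 30 mm diameter, 170 mm long, 0.16 kg, smooth and round, loose; starts lying on the black rubber mat to the robot's left. Point: its centre (on the axis, half-way along); x runs along the tube, y and z turn as it rolls. Two or three tubes are present.
- tube2_mid (a point): Thick aluminium tube, 30 mm diameter, 170 mm long, 0.16 kg, smooth and round, loose; starts lying on the black rubber mat to the robot's left. Point: its centre (on the axis, half-way along); x runs along the tube, y and z turn as it rolls. Two or three tubes are present.
- rod0_mid (a point): Thin steel rod, 20 mm diameter, 170 mm long, 0.2 kg, smooth and round, loose; starts lying on the mat among the tubes. Point: its centre; x runs along the rod.
- rod1_mid (a point): Thin steel rod, 20 mm diameter, 170 mm long, 0.2 kg, smooth and round, loose; starts lying on the mat among the tubes. Point: its centre; x runs along the rod.
- base_v0 (a point): V 0 of the fixed plywood base cradle, -60 mm from its middle line. Point: where the axis of a tube lying in this V comes, at mid-length, 46 mm above the table; x along the V, z up. Three parallel V's 60 mm apart, cut in two rails 22 mm thick and 120 mm apart; open between the rails (floor 8 mm high), so there is finger room around a tube's middle.
- base_v1 (a point): V 1 of the fixed plywood base cradle, 0 mm from its middle line. Point: where the axis of a tube lying in this V comes, at mid-length, 46 mm above the table; x along the V, z up. Three parallel V's 60 mm apart, cut in two rails 22 mm thick and 120 mm apart; open between the rails (floor 8 mm high), so there is finger room around a tube's middle.
- base_v2 (a point): V 2 of the fixed plywood base cradle, 60 mm from its middle line. Point: where the axis of a tube lying in this V comes, at mid-length, 46 mm above the table; x along the V, z up. Three parallel V's 60 mm apart, cut in two rails 22 mm thick and 120 mm apart; open between the rails (floor 8 mm high), so there is finger room around a tube's middle.
- base_seat (a point): Middle of the base cradle at the height of its four corner posts' tops (66 mm above the table, 3 mm above the tubes' tops), on which a stacking frame sits; x runs along the V's, z up. The posts stand at x +-60, y +-90 mm, tops 30 x 20 mm.
- frame1_grip (a point): Loose wooden stacking frame, 0.25 kg; starts as the upper of two identical frames, nested on frame2. It has a straight grip bar in the middle, 24 mm wide (y), 28 mm high, along x, between two cross strips 120 mm apart. Point: on the grip bar at mid-length, 16 mm above the frame's underside, 12 mm below the bar's top; x along the bar, z up. Either way round is the same.
- frame2_grip (a point): Loose wooden stacking frame, 0.25 kg; starts as the lower of the pile, on the fixed stand's four posts. It has a straight grip bar in the middle, 24 mm wide (y), 28 mm high, along x, between two cross strips 120 mm apart. Point: on the grip bar at mid-length, 16 mm above the frame's underside, 12 mm below the bar's top; x along the bar, z up. Either way round is the same.
- frame1_v0 (a point): V 0 on top of frame1 (at y = -58 mm from its grip bar). Point: where the axis of a rod lying in this V comes, at mid-length, 32 mm above the frame's underside; x along the V, z up.
- frame1_v1 (a point): V 1 on top of frame1 (at y = 58 mm from its grip bar). Point: where the axis of a rod lying in this V comes, at mid-length, 32 mm above the frame's underside; x along the V, z up.
- frame1_seat (a point): Middle of frame1 at the height of its post tops, 45 mm above its underside: where the middle of the underside of frame2 comes when it sits on frame1.
- mug: White mug, 80 mm across, 90 mm high, origin under its centre; a bystander.
- can: Grey oblong metal can, 90 x 60 x 150 mm, origin under its centre; a bystander.
- jug: White round bottle, 100 mm across, 200 mm high, origin under its centre; a bystander.
- frame1: The same frame1, 142 mm along x, 200 mm along y; origin at the centre of its underside, the plane that rests on posts. Under each cross strip two chock teeth, 16 mm wide, at y +-30 mm, hang 18 mm down between bars; on each strip two V's for rods and, at the ends (y +-90 mm), posts with tops 45 mm above the underside, on which the next frame sits.
- frame2: The same frame2, 142 mm along x, 200 mm along y; origin at the centre of its underside, the plane that rests on posts. Under each cross strip two chock teeth, 16 mm wide, at y +-30 mm, hang 18 mm down between bars; on each strip two V's for rods and, at the ends (y +-90 mm), posts with tops 45 mm above the underside, on which the next frame sits.
Not all that is in view belongs to the job. What is shaped like the part that bears rod1_mid but blue or green is not meant. What is shaped like the part that bears tube2_mid but blue is not meant.

How it is judged:
On the way, in this order (a step that is already met when the one before it is completed fails the run):
1. every tube present lies in a V of the base cradle (((x of tube0_mid in the frame of base_v0 between -0.025 and 0.025 m and y of tube0_mid in the frame of base_v0 between -0.006 and 0.006 m and z of tube0_mid in the frame of base_v0 between -0.006 and 0.006 m and angle between the x axis of tube0_mid and the x axis of base_v0, either way round below 0.08 rad) or (x of tube0_mid in the frame of base_v1 between -0.025 and 0.025 m and y of tube0_mid in the frame of base_v1 between -0.006 and 0.006 m and z of tube0_mid in the frame of base_v1 between -0.006 and 0.006 m and angle between the x axis of tube0_mid and the x axis of base_v1, either way round below 0.08 rad) or (x of tube0_mid in the frame of base_v2 between -0.025 and 0.025 m and y of tube0_mid in the frame of base_v2 between -0.006 and 0.006 m and z of tube0_mid in the frame of base_v2 between -0.006 and 0.006 m and angle between the x axis of tube0_mid and the x axis of base_v2, either way round below 0.08 rad)) and ((x of tube1_mid in the frame of base_v0 between -0.025 and 0.025 m and y of tube1_mid in the frame of base_v0 between -0.006 and 0.006 m and z of tube1_mid in the frame of base_v0 between -0.006 and 0.006 m and angle between the x axis of tube1_mid and the x axis of base_v0, either way round below 0.08 rad) or (x of tube1_mid in the frame of base_v1 between -0.025 and 0.025 m and y of tube1_mid in the frame of base_v1 between -0.006 and 0.006 m and z of tube1_mid in the frame of base_v1 between -0.006 and 0.006 m and angle between the x axis of tube1_mid and the x axis of base_v1, either way round below 0.08 rad) or (x of tube1_mid in the frame of base_v2 between -0.025 and 0.025 m and y of tube1_mid in the frame of base_v2 between -0.006 and 0.006 m and z of tube1_mid in the frame of base_v2 between -0.006 and 0.006 m and angle between the x axis of tube1_mid and the x axis of base_v2, either way round below 0.08 rad)) and ((x of tube2_mid in the frame of base_v0 between -0.025 and 0.025 m and y of tube2_mid in the frame of base_v0 between -0.006 and 0.006 m and z of tube2_mid in the frame of base_v0 between -0.006 and 0.006 m and angle between the x axis of tube2_mid and the x axis of base_v0, either way round below 0.08 rad) or (x of tube2_mid in the frame of base_v1 between -0.025 and 0.025 m and y of tube2_mid in the frame of base_v1 between -0.006 and 0.006 m and z of tube2_mid in the frame of base_v1 between -0.006 and 0.006 m and angle between the x axis of tube2_mid and the x axis of base_v1, either way round below 0.08 rad) or (x of tube2_mid in the frame of base_v2 between -0.025 and 0.025 m and y of tube2_mid in the frame of base_v2 between -0.006 and 0.006 m and z of tube2_mid in the frame of base_v2 between -0.006 and 0.006 m and angle between the x axis of tube2_mid and the x axis of base_v2, either way round below 0.08 rad))), for 0.2 s.
2. the first frame sits on the base cradle over the tubes (all of step 1 and x of frame1_grip in the frame of base_seat between -0.012 and 0.012 m and y of frame1_grip in the frame of base_seat between -0.01 and 0.01 m and z of frame1_grip in the frame of base_seat between 0.011 and 0.021 m and angle between the x axis of frame1_grip and the x axis of base_seat, either way round below 0.12 rad and angle between frame1_grip's own z axis and vertical below 0.06 rad), for 0.2 s.
3. both rods lie in the V's of the first frame (((x of rod0_mid in the frame of frame1_v0 between -0.025 and 0.025 m and y of rod0_mid in the frame of frame1_v0 between -0.006 and 0.006 m and z of rod0_mid in the frame of frame1_v0 between -0.006 and 0.006 m and angle between the x axis of rod0_mid and the x axis of frame1_v0, either way round below 0.08 rad) or (x of rod0_mid in the frame of frame1_v1 between -0.025 and 0.025 m and y of rod0_mid in the frame of frame1_v1 between -0.006 and 0.006 m and z of rod0_mid in the frame of frame1_v1 between -0.006 and 0.006 m and angle between the x axis of rod0_mid and the x axis of frame1_v1, either way round below 0.08 rad)) and ((x of rod1_mid in the frame of frame1_v0 between -0.025 and 0.025 m and y of rod1_mid in the frame of frame1_v0 between -0.006 and 0.006 m and z of rod1_mid in the frame of frame1_v0 between -0.006 and 0.006 m and angle between the x axis of rod1_mid and the x axis of frame1_v0, either way round below 0.08 rad) or (x of rod1_mid in the frame of frame1_v1 between -0.025 and 0.025 m and y of rod1_mid in the frame of frame1_v1 between -0.006 and 0.006 m and z of rod1_mid in the frame of frame1_v1 between -0.006 and 0.006 m and angle between the x axis of rod1_mid and the x axis of frame1_v1, either way round below 0.08 rad)) and x of frame1_grip in the frame of base_seat between -0.012 and 0.012 m and y of frame1_grip in the frame of base_seat between -0.01 and 0.01 m and z of frame1_grip in the frame of base_seat between 0.011 and 0.021 m and angle between the x axis of frame1_grip and the x axis of base_seat, either way round below 0.12 rad and angle between frame1_grip's own z axis and vertical below 0.06 rad), for 0.2 s.
4. the second frame sits on the first over the rods (((x of rod0_mid in the frame of frame1_v0 between -0.025 and 0.025 m and y of rod0_mid in the frame of frame1_v0 between -0.006 and 0.006 m and z of rod0_mid in the frame of frame1_v0 between -0.006 and 0.006 m and angle between the x axis of rod0_mid and the x axis of frame1_v0, either way round below 0.08 rad) or (x of rod0_mid in the frame of frame1_v1 between -0.025 and 0.025 m and y of rod0_mid in the frame of frame1_v1 between -0.006 and 0.006 m and z of rod0_mid in the frame of frame1_v1 between -0.006 and 0.006 m and angle between the x axis of rod0_mid and the x axis of frame1_v1, either way round below 0.08 rad)) and ((x of rod1_mid in the frame of frame1_v0 between -0.025 and 0.025 m and y of rod1_mid in the frame of frame1_v0 between -0.006 and 0.006 m and z of rod1_mid in the frame of frame1_v0 between -0.006 and 0.006 m and angle between the x axis of rod1_mid and the x axis of frame1_v0, either way round below 0.08 rad) or (x of rod1_mid in the frame of frame1_v1 between -0.025 and 0.025 m and y of rod1_mid in the frame of frame1_v1 between -0.006 and 0.006 m and z of rod1_mid in the frame of frame1_v1 between -0.006 and 0.006 m and angle between the x axis of rod1_mid and the x axis of frame1_v1, either way round below 0.08 rad)) and x of frame2_grip in the frame of frame1_seat between -0.012 and 0.012 m and y of frame2_grip in the frame of frame1_seat between -0.01 and 0.01 m and z of frame2_grip in the frame of frame1_seat between 0.011 and 0.021 m and angle between the x axis of frame2_grip and the x axis of frame1_seat, either way round below 0.12 rad and angle between frame2_grip's own z axis and vertical below 0.06 rad), for 0.2 s.
At the end, for the whole second after the job is handed in: Every tube present lies in a base V and both rods in frame1's V's (25 mm along, 6 mm across and in height, 0.08 rad); frame1 sits on the base's posts, frame2 on frame1's (12 mm along, 10 mm across, 5 mm in height, 0.12 rad yaw, level to 0.06 rad); frames at rest (all of step 2 and all of step 4 and linear speed of each of frame1, frame2 below 0.02 m/s); the robot touches nothing.
It fails at once if a bystander (mug, can or bottle) is moved by more than 30 mm (distance of any of mug, can, jug from where it was at the start of the episode above 0.03 m).
It fails at once if a frame is dropped (falls freely, faster than 0.7 m/s) ((linear speed of frame1 above 0.7 m/s and contact force between the fingers and frame1 below 0.1 N) or (linear speed of frame2 above 0.7 m/s and contact force between the fingers and frame2 below 0.1 N)).
Of tube0, tube1, tube2 only 2 to 3 are there at a start; the rules pass over those that are not, and their reading is None.
At some moment in a run one of tube0, tube1, tube2, rod0, rod1 may be knocked a few centimetres aside while the robot is not near it.
It also fails if it takes over 210 s, if anything falls off the work surface, if the arm or the gripper's body presses on something with over 40 N, if the wrist force passes 120 N, or if a joint passes its speed limit or range.

## Working session

There is one attempt and no reset: what is moved stays moved. The work goes in short steps, Python scripts to look and compute and a tool call to move; the robot and the scene stay as the last step left them, time stands still between calls to the robot, and variables do not carry over. Pictures are saved under pics/ and viewed, and the job is handed in when it is done.

Besides the shell and the picture viewer there is one more tool, called after "Emit:" in YAML: its name, and indented under it one key for each argument. carry_out: Moves the arm, as the interface text tells. Its arguments: {"type":"object","properties":{"motion":{"type":"string"},"newtons":{"type":"number"}},"required":["motion"]}

```bash
ls; mkdir -p pics; python3 - <<'E'
from bench import r, grab_frame, camera_params
import cv2
print(r.get_obs())
for n in ("scene","top","wrist"):
    print(n,camera_params(n))
    cv2.imwrite(f"pics/{n}0.png",grab_frame(n)[:,:,::-1])
E
```

```text
pics
{'clock': 0.0, 'joints': array([-1.26110579,  0.47780704,  0.02231665,  1.55643932, -0.01152117,
        1.1092815 , -0.08309023]), 'qvel': array([-0.00056283, -0.00133377, -0.00055648, -0.00110295,  0.00073307,
        0.00123389, -0.0007922 ]), 'tau': array([ 2.05212045e-04, -5.96443820e+01,  1.60755605e+00, -2.81200004e+01,
        1.23343058e-02,  9.33537172e-03,  4.16800034e-07]), 'tcp_pos': array([0.27363368, 0.61641238, 0.23032572]), 'orientation': array([-6.51379337e-01, -3.07304330e+00,  2.80720830e-03]), 'contact_force': array([ 0.71384179, -0.71897183,  0.93540996]), 'moment': array([ 0.0511791 , -0.01178293, -0.01499925]), 'grip_width': 0.0855933114790751}
scene {'fx': 460.4184024487016, 'fy': 460.4184024487016, 'cx': 323.4160377685787, 'cy': 238.79693642198438, 'k1': -0.052158759294367536, 'eye': array([1.04384786, 0.73917233, 1.34049576]), 'attitude': array([-0.96600725, -2.6506639 ,  0.84308717])}
top {'fx': 557.2835370199551, 'fy': 557.2835370199551, 'cx': 328.58805775006925, 'cy': 229.90237199824048, 'k1': 0.00899826828279332, 'eye': array([0.38608166, 0.08391267, 1.733232  ]), 'attitude': array([-2.17804963,  2.21994119, -0.08991419])}
wrist {'fx': 371.1074379263854, 'fy': 371.1074379263854, 'cx': 313.89162477708106, 'cy': 237.71962345022965, 'k1': -0.07553144386653428, 'eye': array([0.20046006, 0.64920169, 0.37371348]), 'attitude': array([2.40310153, 1.56232954, 0.24572989])}
```

View pics/scene0.png

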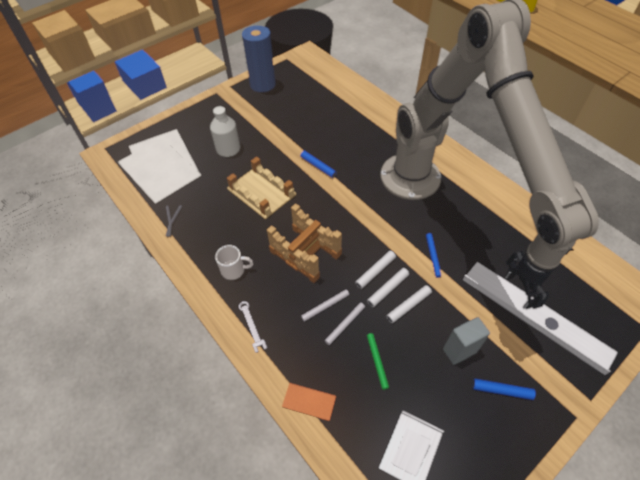

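View pics/top0.png

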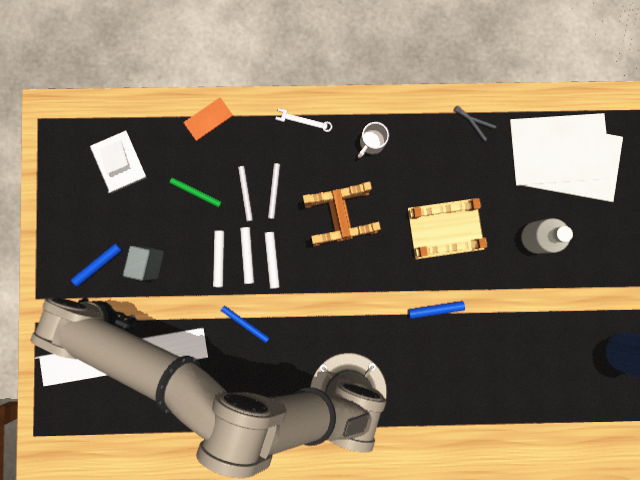

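View pics/wrist0.png

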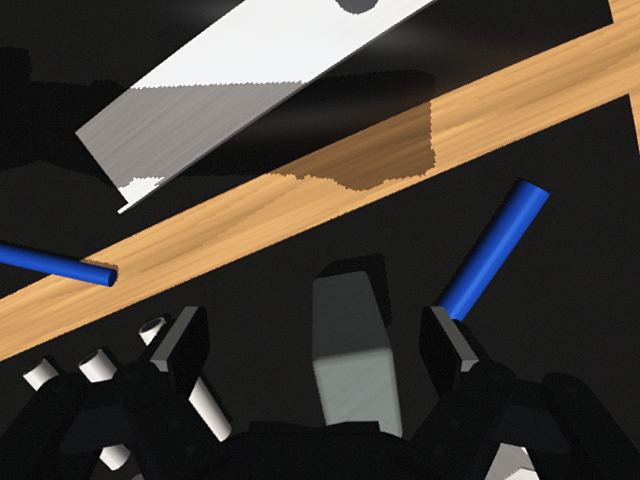

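```bash
cat > h.py <<'E'
from bench import r, grab_frame, camera_params
import cv2, numpy as np
from scipy.spatial.transform import Rotation as R
def cam(n,p=None):
    p=p or camera_params(n)
    K=np.array([[p['fx'],0,p['cx']],[0,p['fy'],p['cy']],[0,0,1.]]); D=np.array([p['k1'],0,0,0,0])
    Rw=R.from_rotvec(p['attitude']).as_matrix()
    return K,D,Rw,np.array(p['eye'])
def proj(c,P):
    K,D,Rw,e=c; P=np.atleast_2d(np.array(P,float))
    return cv2.projectPoints((P-e)@Rw,np.zeros(3),np.zeros(3),K,D)[0].reshape(-1,2)
def ray(c,uv):
    K,D,Rw,e=c
    q=cv2.undistortPoints(np.array(uv,float).reshape(-1,1,2),K,D).reshape(-1,2)
    d=np.c_[q,np.ones(len(q))]@Rw.T
    return d/np.linalg.norm(d,axis=1)[:,None]
def atz(c,uv,z):
    d=ray(c,uv); e=c[3]
    return e+d*((z-e[2])/d[:,2])[:,None]
def tri(obs):  # list of (cam,uv) one pt
    A=np.zeros((3,3));b=np.zeros(3);L=[]
    for c,uv in obs:
        d=ray(c,[uv])[0];M=np.eye(3)-np.outer(d,d);A+=M;b+=M@c[3];L.append((M,c[3]))
    X=np.linalg.solve(A,b)
    return X,[round(1000*float(np.linalg.norm(M@(X-e))),1) for M,e in L]
def pose():
    o=r.get_obs(); return o['tcp_pos'],R.from_rotvec(o['orientation']).as_matrix(),o
def goto(tgt,xdir=None,ydir=None):
    """mm shift in tool axes & twist to reach TCP tgt with tool y along ydir (mod pi)"""
    p,Rt,o=pose()
    s=Rt.T@(np.array(tgt)-p)*1000; tw=None
    if ydir is not None:
        d=Rt.T@np.array([ydir[0],ydir[1],0]); a=np.arctan2(d[1],d[0])-np.pi/2
        tw=(a+np.pi/2)%np.pi-np.pi/2
    print('t',round(o['clock'],2),'tcp',p.round(4),'zaxis',Rt[:,2].round(3),'yaxis',Rt[:,1].round(3),'w',round(o['grip_width'],4),'j',o['joints'].round(2))
    print('shift mm',s.round(1),'twist',tw)
E
python3 - <<'E'
from h import *
for n,cs in (("top",(90,150,480,300)),("scene",(200,150,460,380))):
    im=cv2.imread(f"pics/{n}0.png"); x0,y0,x1,y1=cs
    f=2.0 if n=="top" else 2.6
    cv2.imwrite(f"pics/{n}0c.png",cv2.resize(im[y0:y1,x0:x1],None,fx=f,fy=f,interpolation=cv2.INTER_CUBIC))
c=cam("top")
for n,uv in dict(t0=(218,258),t1=(246,255),t2=(272,260),r0=(245,193),r1=(274,190),fr=(341,213),cr=(447,228),base=(349,390)).items():
    print(n,atz(c,[uv],0.015 )[0].round(3))
goto((.5,.3,.3))
E
```

```text
t0 [0.413 0.39  0.015]
t1 [0.42  0.305 0.015]
t2 [0.404 0.225 0.015]
r0 [0.612 0.306 0.015]
r1 [0.62  0.216 0.015]
fr [0.545 0.01  0.015]
cr [ 0.492 -0.318  0.015]
base [ 0.005 -0.003  0.015]
t 0.15 tcp [0.2737 0.6165 0.2305] zaxis [-0.    -0.001 -1.   ] yaxis [ 0.406  0.914 -0.001] w 0.0855 j [-1.26  0.48  0.02  1.56 -0.01  1.11 -0.08]
shift mm [-335.3 -197.6  -69.1] twist None
```

View pics/top0c.png

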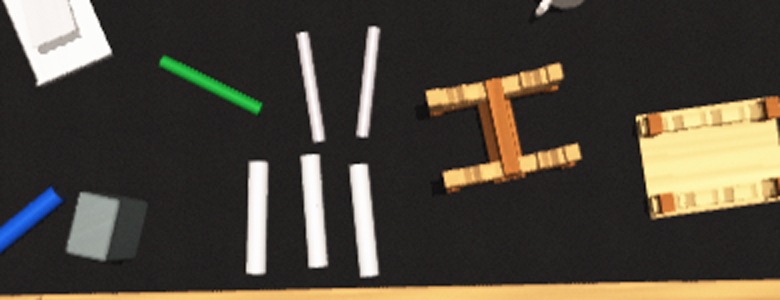

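View pics/scene0c.png

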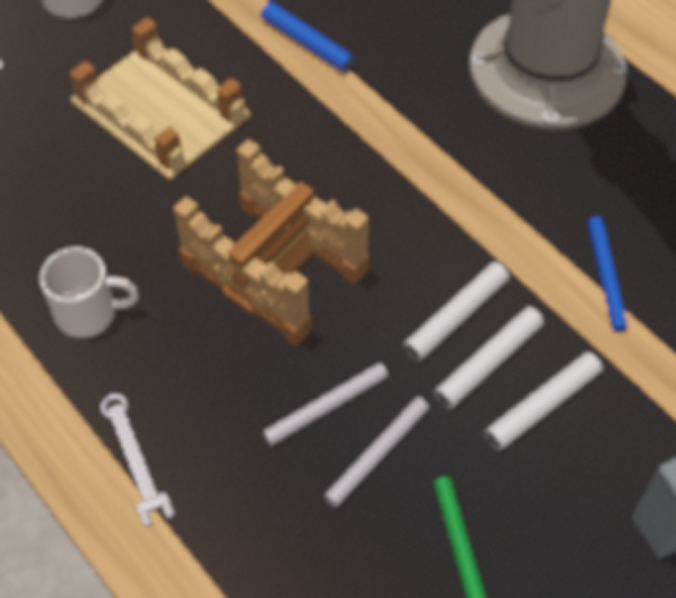

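```bash
cat >> h.py <<'E'
def bars(im,roi,smin=40):
    """low-saturation bright elongated blobs: (center, ends, length,width)"""
    hsv=cv2.cvtColor(im,cv2.COLOR_BGR2HSV)
    m=((hsv[...,2]>110)&(hsv[...,1]<60)).astype(np.uint8)
    k=np.zeros_like(m);x0,y0,x1,y1=roi;k[y0:y1,x0:x1]=1;m*=k
    n,lab,st,ce=cv2.connectedComponentsWithStats(m)
    out=[]
    for i in range(1,n):
        if st[i,4]<smin: continue
        pts=np.argwhere(lab==i)[:,::-1].astype(np.float32)
        (cx,cy),(w,h),a=cv2.minAreaRect(pts)
        L,W=max(w,h),min(w,h)
        if L<3*W: continue
        b=cv2.boxPoints(((cx,cy),(w,h),a))
        if np.linalg.norm(b[0]-b[1])<np.linalg.norm(b[1]-b[2]): e=((b[0]+b[1])/2,(b[2]+b[3])/2)
        else: e=((b[1]+b[2])/2,(b[3]+b[0])/2)
        out.append((np.array([cx,cy]),e,L,W))
    return out
E
python3 - <<'E'
from h import *
t=cv2.imread("pics/top0.png"); s=cv2.imread("pics/scene0.png")
ct,cs=cam("top"),cam("scene")
B=bars(t,(150,140,310,295)); S=bars(s,(290,240,440,350))
print(len(B),len(S))
for c,e,L,W in B:
    z=.015 if W>7 else .010
    P=atz(ct,e,z); m=P.mean(0); d=(P[0]-P[1]);
    # match in scene
    q=proj(cs,m)[0]; j=min(S,key=lambda k:np.linalg.norm(k[0]-q))
    X,res=tri([(ct,c),(cs,j[0])])
    print(c.round(1),'LW',round(L,1),round(W,1),'mid',m.round(4),'len',np.linalg.norm(d).round(3),'ang',np.degrees(np.arctan2(d[1],d[0])).round(1),'scene',j[0].round(1),q.round(1),'tri',X.round(4),res)
E
```

```text
5 5
[273.6 190.5] LW 55.5 6.1 mid [0.6195 0.2178 0.01  ] len 0.174 ang -6.8 scene [324.8 304.5] [324.8 305.7] tri [0.6185 0.2172 0.0162] [0.2, 0.2]
[245.  193.1] LW 55.1 6.1 mid [0.6127 0.3065 0.01  ] len 0.172 ang 8.2 scene [344.7 322.7] [344.7 324. ] tri [0.6118 0.3055 0.0164] [0.2, 0.2]
[246.6 255. ] LW 56.5 9.5 mid [0.4207 0.3029 0.015 ] len 0.174 ang 3.7 scene [388.5 286.1] [388.  287.6] tri [0.4199 0.3022 0.0236] [0.5, 0.5]
[218.1 258.5] LW 57.1 9.7 mid [0.4117 0.39   0.015 ] len 0.175 ang -1.9 scene [409.5 302.8] [409.1 304.2] tri [0.4111 0.3889 0.0229] [0.4, 0.4]
[271.5 259.9] LW 56.6 9.4 mid [0.4041 0.2267 0.015 ] len 0.174 ang 5.0 scene [375.8 268.3] [375.6 269.6] tri [0.4037 0.2262 0.0221] [0.1, 0.1]
```

```bash
python3 - <<'E'
from h import *
a=np.radians(-1.9)
goto((.4117,.39,.25),ydir=(-np.sin(a),np.cos(a)))
E
```

```text
t 0.15 tcp [0.2737 0.6165 0.2305] zaxis [-0.    -0.001 -1.   ] yaxis [ 0.406  0.914 -0.001] w 0.0855 j [-1.26  0.48  0.02  1.56 -0.01  1.11 -0.08]
shift mm [-218.1 -151.1  -19.2] twist -0.38462145985270224
```

Emit:
carry_out:
  motion: "0 -43.6 -30.2 -4 0;0 -43.6 -30.2 -4 0;0 -43.6 -30.2 -4 0;0 -43.6 -30.2 -4 0;0 -43.7 -30.3 -3 0;0 0 0 0 -0.128;0 0 0 0 -0.128;0 0 0 0 -0.129"
  newtons: 30

```text
clock: 1.15
tcp_pos: [0.4118, 0.39, 0.2501]
orientation: [-0.045, -3.141, 0.0]
contact_force: [0.0, -1.2, 0.6]
grip_width: 0.0855
```

```bash
python3 - <<'E'
from h import *
a=np.radians(-1.9)
goto((.4117,.39,.25),ydir=(-np.sin(a),np.cos(a)))
p=camera_params("wrist"); im=grab_frame("wrist")[:,:,::-1]
cv2.imwrite("pics/w1.png",im); c=cam("wrist",p)
print(c[3],c[2].round(2))
for m in ((.4117,.39,.015),(.4207,.3029,.015)): print(proj(c,m).round(1))
E
```

```text
t 1.15 tcp [0.4118 0.39   0.2501] zaxis [-0. -0. -1.] yaxis [ 0.029  1.    -0.   ] w 0.0855 j [-0.89  0.28  0.03  1.8  -0.01  1.06  0.68]
shift mm [ 0.1 -0.1  0.1] twist 0.004285945890350362
[0.33180816 0.39272257 0.39342491] [[ 0.03  0.95  0.31]
 [ 1.   -0.03 -0.01]
 [-0.    0.31 -0.95]]
[[313.8 198.2]]
[[231.2 209.1]]
```

View pics/w1.png

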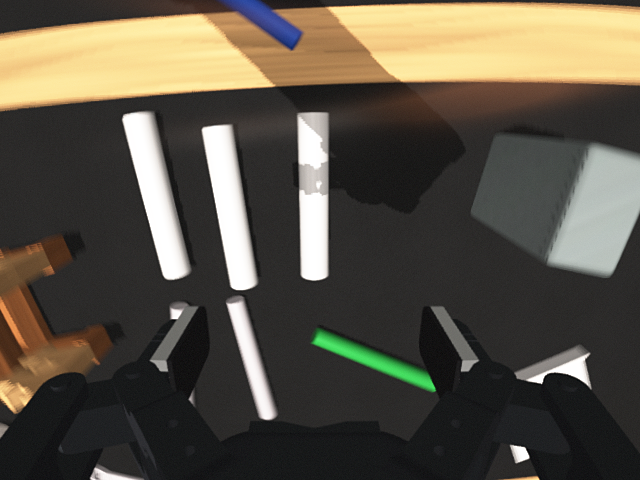

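Emit:
carry_out:
  motion: "0.4 0 0 40 0;0.4 0 0 40 0;0.4 0 0 10 0;0.4 0 0 0 0.004;0.4 0 0 0 0;0.4 0 0 0 0;0.4 0 0 0 0;0.4 0 0 0 0"

```text
clock: 2.2
tcp_pos: [0.412, 0.3905, 0.1606]
orientation: [0.058, 3.141, 0.001]
contact_force: [0.2, 1.2, 0.3]
grip_width: 0.0514
```

```bash
python3 - <<'E'
from h import *
goto((.4117,.39,.003))
p=camera_params("wrist"); im=grab_frame("wrist")[:,:,::-1]
cv2.imwrite("pics/w2.png",im); c=cam("wrist",p)
print(proj(c,[(.4117,.39,.015),(.4117,.39,.0)]).round(1))
B=bars(im,(90,60,360,330))
for b in B:
    print(b[0],b[1],b[2],b[3]); P=atz(c,b[1],.015);print(P.mean(0),np.linalg.norm(P[0]-P[1]))
E
```

```text
t 2.2 tcp [0.412  0.3905 0.1606] zaxis [ 0.  0. -1.] yaxis [0.037 0.999 0.   ] w 0.0514 j [-0.89  0.38  0.03  1.89 -0.01  0.87  0.68]
shift mm [  0.3  -0.5 157.6] twist None
[[313.  220.9]
 [313.  216.2]]
[111.77931213 216.02487183] (array([ 83.35452 , 112.830505], dtype=float32), array([140.2041 , 319.21924], dtype=float32)) 214.07518005371094 38.321319580078125
[0.40813583 0.22405757 0.015     ] 0.179106370985247
[311.5 216.5] (array([311.5, 110. ], dtype=float32), array([311.5, 323. ], dtype=float32)) 213.0 39.0
[0.41592824 0.38861979 0.015     ] 0.17946151353093115
[202.97097778 224.23733521] (array([185.55133, 126.68729], dtype=float32), array([220.39062, 321.78738], dtype=float32)) 198.1863555908203 39.79899978637695
[0.41786215 0.30010708 0.015     ] 0.16793096779522698
```

View pics/w2.png

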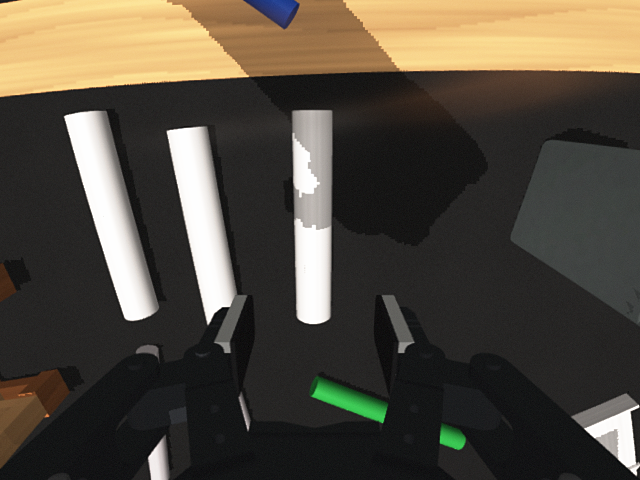

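```bash
python3 - <<'E'
from h import *
# w1 camera pose reconstruct: tool->cam constant
p=camera_params("wrist");c2=cam("wrist",p);t,Rt,o=pose()
Rtc=Rt.T@c2[2]; ttc=Rt.T@(c2[3]-t)
t1=np.array([.4118,.39,.2501]);R1=R.from_rotvec([-0.045,-3.141,0]).as_matrix()
c1=(c2[0],c2[1],R1@Rtc,t1+R1@ttc); print(c1[3])
a=bars(cv2.imread('pics/w1.png'),(90,60,360,330)); b=bars(cv2.imread('pics/w2.png'),(60,60,360,330))
for x in a: print(x[1])
for i,j in ((x,y) for x in a for y in b):
    E=[sorted(map(tuple,k[1]),key=lambda q:q[1]) for k in (i,j)]
    X=[tri([(c1,E[0][k]),(c2,E[1][k])]) for k in (0,1)]
    print([ (x.round(3),rr) for x,rr in X])
E
```

```text
[0.33175412 0.39262914 0.39344814]
(array([135.58823, 110.85293], dtype=float32), array([177.47058, 278.3824 ], dtype=float32))
(array([312.5, 112. ], dtype=float32), array([312.5, 280. ], dtype=float32))
(array([215.8108 , 124.36486], dtype=float32), array([243.35136, 289.6081 ], dtype=float32))
[(array([0.317, 0.215, 0.013]), [0.4, 0.4]), (array([0.492, 0.238, 0.027]), [1.7, 1.7])]
[(array([0.333, 0.394, 0.397]), [0.9, 0.9]), (array([0.327, 0.387, 0.352]), [22.2, 22.2])]
[(array([0.335, 0.493, 0.606]), [5.3, 5.3]), (array([0.364, 0.367, 0.281]), [23.3, 23.3])]
[(array([0.331, 0.392, 0.301]), [0.7, 0.7]), (array([0.358, 0.388, 0.294]), [18.0, 18.0])]
[(array([ 0.325,  0.391, -0.068]), [0.3, 0.3]), (array([0.5  , 0.386, 0.024]), [0.4, 0.4])]
[(array([0.331, 0.392, 0.3  ]), [0.8, 0.8]), (array([0.376, 0.384, 0.259]), [16.7, 16.7])]
[(array([0.331, 0.353, 0.239]), [2.2, 2.2]), (array([0.391, 0.354, 0.233]), [16.7, 16.7])]
[(array([0.333, 0.394, 0.399]), [1.0, 1.0]), (array([0.356, 0.383, 0.299]), [21.1, 21.1])]
[(array([0.334, 0.293, 0.006]), [0.2, 0.2]), (array([ 0.533,  0.293, -0.032]), [5.3, 5.3])]
```

Emit:
carry_out:
  motion: "0.4 -1 -2 40 0;0.4 0 0 40 0;0.4 0 0 40 0;0.4 0 0 26 0;0.4 0 0 10 0;0.4 0 0 0 0;1 0 0 0 0;1 0 0 0 0"
  newtons: 30

```text
clock: 3.25
tcp_pos: [0.4136, 0.3892, 0.0057]
orientation: [0.058, 3.139, 0.003]
contact_force: [-0.3, -0.2, 5.1]
grip_width: 0.0286
```

Emit:
carry_out:
  motion: "1 0 0 0 0;1 0 0 0 0;1 0 0 -10 0;1 0 0 -30 0;1 0 0 -40 0;1 0 0 -40 0;1 0 0 0 0;1 0 0 0 0"

```text
clock: 4.25
tcp_pos: [0.4124, 0.3878, 0.1241]
orientation: [-0.058, -3.141, 0.001]
contact_force: [0.9, -1.2, -1.8]
grip_width: 0.0288
```

```bash
python3 - <<'E'
from h import *
goto((.49,-.318,.25))
for n in ("wrist","top"): cv2.imwrite(f"pics/{n}3.png",grab_frame(n)[:,:,::-1])
E
```

```text
t 4.25 tcp [0.4124 0.3878 0.1241] zaxis [-0.    -0.001 -1.   ] yaxis [ 0.037  0.999 -0.001] w 0.0288 j [-0.88  0.43  0.02  1.92 -0.01  0.8   0.68]
shift mm [-103.5 -702.6 -125.6] twist None
```

View pics/wrist3.png

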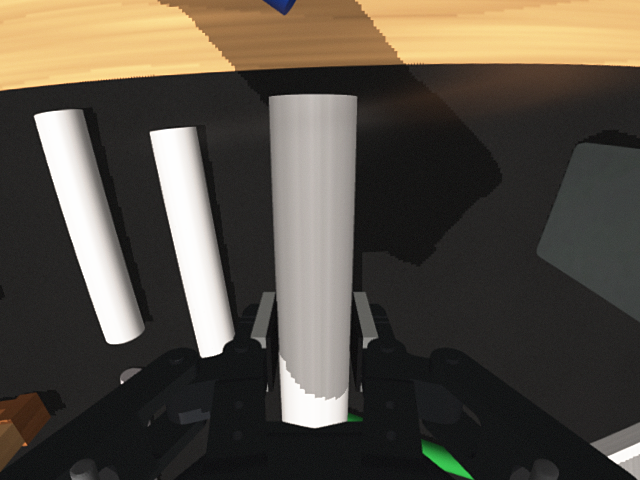

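Emit:
carry_out:
  motion: "1 -8 -35 -50 0;1 -8 -35 -50 0;1 -8 -35 -46 0;1 -8 -57 0 0;1 -8 -57 0 0;1 -8 -57 0 0;1 -8 -57 0 0;1 -8 -57 0 0"

```text
clock: 5.35
tcp_pos: [0.4617, -0.0057, 0.2693]
orientation: [-0.058, -3.139, 0.001]
contact_force: [0.9, 1.0, -1.4]
grip_width: 0.029
```

```bash
python3 - <<'E'
from h import *
goto((.49,-.318,.25))
t=cv2.imread("pics/top0.png")[190:270,400:500]; s=cv2.imread("pics/scene0.png")[150:225,220:305]
cv2.imwrite("pics/crT.png",cv2.resize(t,None,fx=7.5,fy=7.5,interpolation=cv2.INTER_CUBIC))
cv2.imwrite("pics/crS.png",cv2.resize(s,None,fx=7.5,fy=7.5,interpolation=cv2.INTER_CUBIC))
E
```

```text
t 5.35 tcp [ 0.4617 -0.0057  0.2693] zaxis [-0.002 -0.    -1.   ] yaxis [ 0.037  0.999 -0.   ] w 0.029 j [-0.41  0.07  0.3   2.01 -0.03  1.06  1.44]
shift mm [ -39.7 -311.1   19.4] twist None
```

View pics/crT.png

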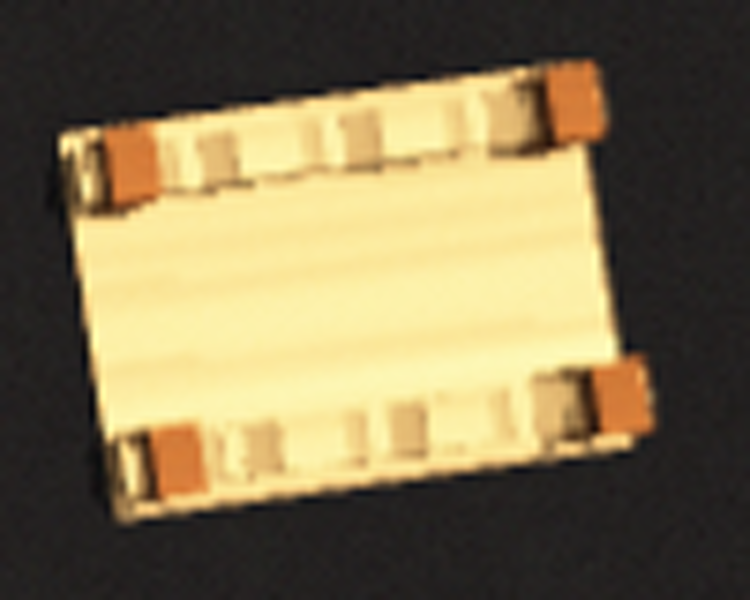

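View pics/crS.png

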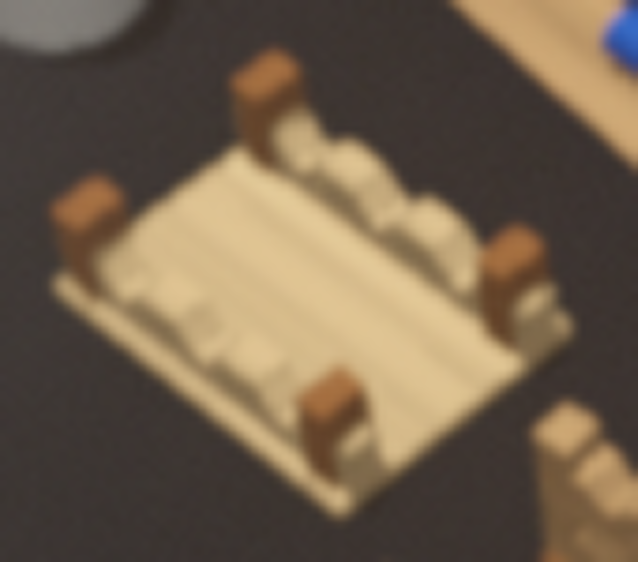

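```bash
python3 - <<'E'
from h import *
ct,cs=cam("top"),cam("scene")
T=np.array([(133,165),(576,102),(177,461),(622,396)],float);S=np.array([(335,398),(88,207),(515,250),(267,80)],float)
T=(T+.5)/7.5-.5+[400,190]; S=(S+.5)/7.5-.5+[220,150]
P=[]
for a,b in zip(T,S):
    X,e=tri([(ct,a),(cs,b)]); P.append(atz(ct,[a],.066)[0]); print(X.round(4),e,P[-1].round(4),atz(cs,[b],.066)[0].round(4))
P=np.array(P);c=P.mean(0);xd=(P[0]+P[1]-P[2]-P[3])/2;yd=(P[0]+P[2]-P[1]-P[3])/2
print(c,np.linalg.norm(xd),np.linalg.norm(yd),np.degrees(np.arctan2(xd[1],xd[0])),np.degrees(np.arctan2(-yd[0],yd[1])))
E
```

```text
[ 0.5396 -0.2176  0.0636] [1.0, 1.0] [ 0.5402 -0.2179  0.066 ] [ 0.5399 -0.2151  0.066 ]
[ 0.5622 -0.3974  0.0656] [0.3, 0.3] [ 0.5624 -0.3975  0.066 ] [ 0.5622 -0.3967  0.066 ]
[ 0.4203 -0.2303  0.0724] [0.8, 0.8] [ 0.4211 -0.232   0.066 ] [ 0.4167 -0.2345  0.066 ]
[ 0.4433 -0.4113  0.0661] [0.5, 0.5] [ 0.4437 -0.4117  0.066 ] [ 0.4429 -0.411   0.066 ]
[ 0.49184322 -0.31476161  0.066     ] 0.11978661100591895 0.18103126292823796 6.795791946432923 7.1220272010257295
```

```bash
cat >> h.py <<'E'
CR=np.array([.4915,-.3145]); CA=np.radians(7.0)
def cradle(x,y): return CR+[x*np.cos(CA)-y*np.sin(CA), x*np.sin(CA)+y*np.cos(CA)]
CY=(-np.sin(CA),np.cos(CA))
E
python3 - <<'E'
from h import *
print(cradle(0,-.06));goto((*cradle(0,-.06),.15),ydir=CY)
E
```

```text
[ 0.49881216 -0.37405277]
t 5.35 tcp [ 0.4617 -0.0057  0.2693] zaxis [-0.002 -0.    -1.   ] yaxis [ 0.037  0.999 -0.   ] w 0.029 j [-0.41  0.07  0.3   2.01 -0.03  1.06  1.44]
shift mm [ -50.8 -366.7  119.4] twist -0.15885029650241012
```

Emit:
carry_out:
  motion: "1 -8.5 -61 0 0;1 -8.5 -61 0 0;1 -8.5 -61 0 0;1 -8.5 -61 0 0;1 -8.5 -61 0 0;1 -8.5 -61 10 0;1 0 0 55 -0.08;1 0 0 55 -0.079"

```text
clock: 6.35
tcp_pos: [0.4993, -0.3721, 0.1476]
orientation: [0.193, -3.134, -0.0]
contact_force: [0.7, 1.0, -2.2]
grip_width: 0.0291
```

```bash
python3 - <<'E'
from h import *
goto((*cradle(0,-.06),.037),ydir=CY)
c=cam("wrist");im=np.ascontiguousarray(grab_frame("wrist")[:,:,::-1])
for y in (-.06,0,.06):
  for x in (-.06,.06):
    q=proj(c,(*cradle(x,y),.031))[0]; cv2.circle(im,tuple(int(v) for v in q),3,(0,0,255),1)
for y in (-.09,.09):
  for x in (-.06,.06):
    q=proj(c,(*cradle(x,y),.066))[0]; cv2.circle(im,tuple(int(v) for v in q),3,(255,0,0),2)
cv2.imwrite("pics/w4.png",im)
E
```

```text
t 6.35 tcp [ 0.4993 -0.3721  0.1476] zaxis [-0.001  0.    -1.   ] yaxis [-0.123  0.992  0.   ] w 0.0291 j [ 0.2   0.51  0.46  1.79 -0.28  0.91  2.48]
shift mm [  0.5  -1.9 110.6] twist 0.0010753215761865054
```

View pics/w4.png

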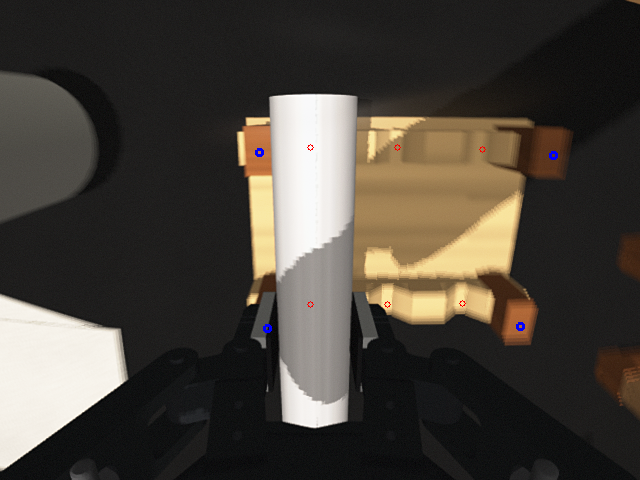

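Emit:
carry_out:
  motion: "1 0.5 -2 40 0;1 0 0 40 0;1 0 0 20 0;1 0 0 8 0;1 0 0 2 0;1 0 0 0 0;0.4 0 0 0 0;0.4 0 0 0 0"

```text
clock: 7.4
tcp_pos: [0.5002, -0.3738, 0.0412]
orientation: [-0.192, 3.134, -0.001]
contact_force: [-0.3, 0.9, 0.3]
grip_width: 0.0512
```

Emit:
carry_out:
  motion: "0.4 0 0 0 0;0.4 0 0 -20 0;0.4 0 0 -50 0;0.4 0 0 -50 0;0.4 0 0 -50 0;0.4 0 0 -30 0;0.4 0 0 0 0;0.4 0 0 0 0"

```text
clock: 8.4
tcp_pos: [0.4993, -0.3731, 0.2404]
orientation: [0.192, -3.136, -0.001]
contact_force: [0.3, 1.2, 0.3]
grip_width: 0.051
```

```bash
python3 - <<'E'
from h import *
a=np.radians(5.0)
goto((.405,.2255,.23),ydir=(-np.sin(a),np.cos(a)))
c=cam("wrist");im=np.ascontiguousarray(grab_frame("wrist")[:,:,::-1])
for y in (-.06,0,.06):
  for x in (-.085,.085):
    q=proj(c,(*cradle(x,y),.046))[0]; cv2.circle(im,tuple(int(v) for v in q),3,(0,0,255),1)
cv2.imwrite("pics/w5.png",im)
cv2.imwrite("pics/top5.png",grab_frame("top")[:,:,::-1])
E
```

```text
t 8.4 tcp [ 0.4993 -0.3731  0.2404] zaxis [-0.  0. -1.] yaxis [-0.122  0.993  0.   ] w 0.051 j [ 0.17  0.41  0.51  1.7  -0.22  1.08  2.43]
shift mm [ 20.7 605.7  10.6] twist 0.03484828317498079
```

View pics/w5.png

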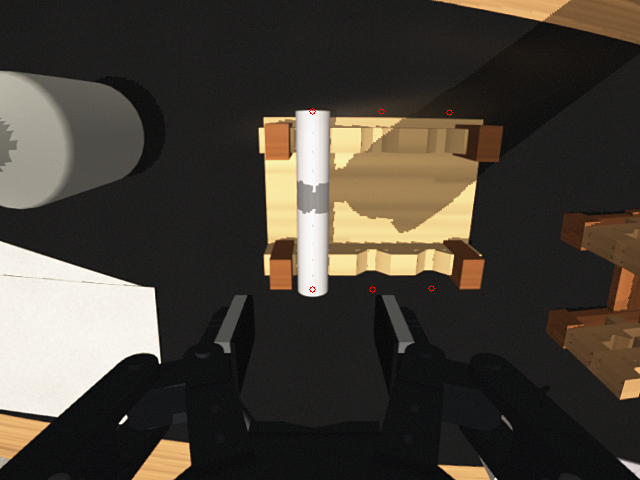

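View pics/top5.png

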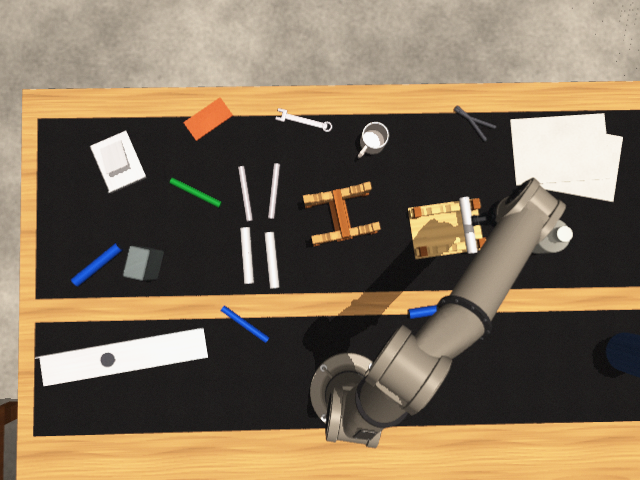

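Emit:
carry_out:
  motion: "0.4 2 60 0 0;0.4 2 60 0 0;0.4 2 60 0 0;0.4 2 60 0 0;0.4 2 60 0 0;0.4 2 60 0 0;0.4 2 60 0 0;0.4 2 60 0 0"

```text
clock: 9.5
tcp_pos: [0.4242, 0.1026, 0.2397]
orientation: [0.192, -3.135, 0.001]
contact_force: [1.4, -0.1, 0.7]
grip_width: 0.0511
```

Emit:
carry_out:
  motion: "0.4 2 60 0 0;0.4 2 60 0 0;0.4 0 5 10 -0.035;0.4 0 0 30 0;0.4 0 0 20 0;0.4 0 0 0 0;0.4 0 0 0 0;0.4 0 0 0 0"

```text
clock: 10.5
tcp_pos: [0.4066, 0.2247, 0.1811]
orientation: [-0.246, 3.131, 0.001]
contact_force: [-0.3, -0.3, 0.5]
grip_width: 0.0513
```

```bash
cat >> h.py <<'E'
def look(name,tgt,z,roi,L=.17):
    p=camera_params("wrist");c=cam("wrist",p);im=np.ascontiguousarray(grab_frame("wrist")[:,:,::-1])
    for b in bars(im,roi):
        P=atz(c,b[1],z);d=P[0]-P[1];print('bar px',b[0].round(1),'LW',b[2].round(1),b[3].round(1),'mid',P.mean(0).round(4),'len',np.linalg.norm(d).round(3),'ang',((np.degrees(np.arctan2(d[1],d[0]))+90)%180-90).round(2))
    q=proj(c,(*tgt,z))[0]; cv2.circle(im,tuple(int(v) for v in q),4,(0,0,255),1)
    cv2.imwrite(f"pics/{name}.png",im)
E
python3 - <<'E'
from h import *
a=np.radians(5.0)
goto((.405,.2255,.006),ydir=(-np.sin(a),np.cos(a)))
look("w6",(.405,.2265),.015,(150,60,480,350))
E
```

```text
t 10.5 tcp [0.4066 0.2247 0.1811] zaxis [ 0.001  0.001 -1.   ] yaxis [-0.156  0.988  0.001] w 0.0513 j [-0.72  0.19  0.1   2.1  -0.02  0.85  1.11]
shift mm [  1.7   0.9 175.1] twist 0.0695733568497705Traceback (most recent call last):
  File "<stdin>", line 4, in <module>
  File "h.py", line 61, in look
    P=atz(c,b[1],z);d=P[0]-P[1];print('bar px',b[0].round(1),'LW',b[2].round(1),b[3].round(1),'mid',P.mean(0).round(4),'len',np.linalg.norm(d).round(3),'ang',((np.degrees(np.arctan2(d[1],d[0]))+90)%180-90).round(2))
                                                                  ^^^^^^^^^^
AttributeError: 'float' object has no attribute 'round'
```

```bash
sed -i "s/b\[2\].round(1),b\[3\].round(1)/round(b[2],1),round(b[3],1)/" h.py; python3 - <<'E'
from h import *
look("w6",(.405,.2265),.015,(150,60,480,350))
E
```

```text
bar px [317.7 208.3] LW 202.7 38.3 mid [0.4078 0.2283 0.015 ] len 0.18 ang 5.82
bar px [399.7 246.1] LW 205.1 46.2 mid [0.4317 0.3064 0.015 ] len 0.195 ang 7.52
bar px [229.1 320.8] LW 56.8 16.4 mid [0.5231 0.1613 0.015 ] len 0.063 ang -10.26
```

View pics/w6.png

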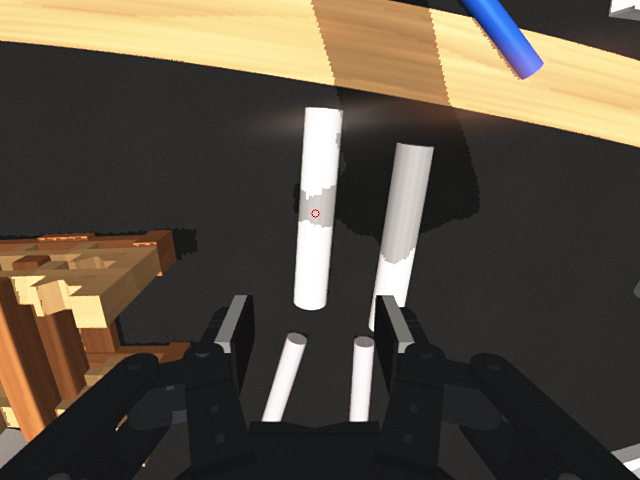

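Emit:
carry_out:
  motion: "0.4 1.7 2.9 40 0;0.4 0 0 45 0.07;0.4 0 0 45 0;0.4 0 0 33 0;0.4 0 0 12 0;0.4 0 0 0 0;1 0 0 0 0;1 0 0 0 0"

```text
clock: 11.6
tcp_pos: [0.4049, 0.2276, 0.0068]
orientation: [-0.136, 3.137, 0.002]
contact_force: [-0.2, -0.1, 5.6]
grip_width: 0.0288
```

Emit:
carry_out:
  motion: "1 0 0 0 0;1 0 0 0 0;1 0 0 -15 0;1 0 0 -50 0;1 0 0 -50 0;1 0 0 -60 0;1 0 0 -60 0;1 0 0 0 0"

```text
clock: 12.6
tcp_pos: [0.4063, 0.2288, 0.246]
orientation: [-0.136, 3.13, 0.011]
contact_force: [0.3, 0.2, -1.3]
grip_width: 0.0293
```

```bash
python3 - <<'E'
from h import *
goto((*cradle(0,0),.15),ydir=CY)
E
```

```text
t 12.6 tcp [0.4063 0.2288 0.246 ] zaxis [ 0.009  0.007 -1.   ] yaxis [-0.087  0.996  0.006] w 0.0293 j [-0.76  0.1   0.12  2.03 -0.02  0.99  1.03]
shift mm [ -36.9 -549.2   92.9] twist -0.035270751563099445
```

Emit:
carry_out:
  motion: "1 -8 -60 0 0;1 -8 -60 0 0;1 -8 -60 0 0;1 -6 -60 0 0;1 -7 -60 0 0;1 0 -60 0 0;1 0 -60 0 0;1 0 -60 0 0"

```text
clock: 13.6
tcp_pos: [0.4818, -0.249, 0.2399]
orientation: [0.138, -3.138, -0.002]
contact_force: [1.2, 0.1, -1.7]
grip_width: 0.0288
```

Emit:
carry_out:
  motion: "1 0 -60 0 0;1 0 -9 30 -0.035;1 0 0 40 0;1 0 0 20 0;1 0 0 0 0;1 0 0 0 0;1 0 0 0 0;1 0 0 0 0"

```text
clock: 14.6
tcp_pos: [0.4891, -0.3166, 0.1511]
orientation: [-0.192, 3.134, -0.001]
contact_force: [-0.8, 0.2, -1.0]
grip_width: 0.0289
```

```bash
python3 - <<'E'
from h import *
goto((*cradle(0,0),.0375),ydir=CY)
look("w7",cradle(0,0),.046,(150,60,480,350))
E
```

```text
t 14.6 tcp [ 0.4891 -0.3166  0.1511] zaxis [ 0.001 -0.    -1.   ] yaxis [-0.122  0.993 -0.001] w 0.0289 j [ 0.09  0.45  0.5   1.88 -0.28  0.87  2.42]
shift mm [ -2.5   1.9 113.6] twist 0.00018278651563274906
bar px [228.5 230.4] LW 236.0 45.3 mid [ 0.5009 -0.376   0.046 ] len 0.176 ang 6.33
```

View pics/w7.png

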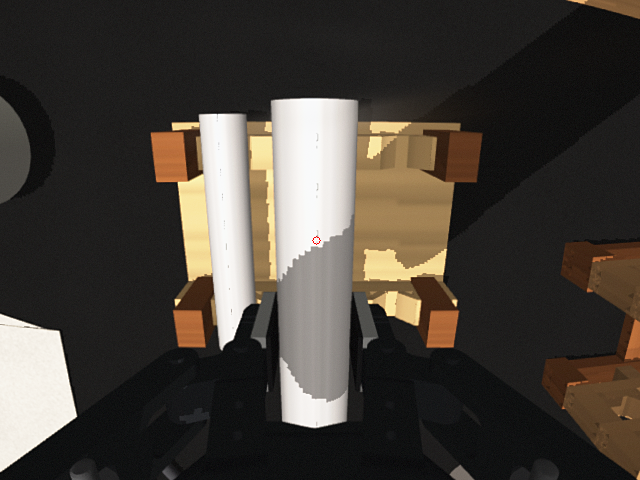

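Emit:
carry_out:
  motion: "1 -2.5 1.9 40 0;1 0 0 40 0;1 0 0 22 0;1 0 0 8 0;1 0 0 3 0;1 0 0 0 0;0.4 0 0 0 0;0.4 0 0 0 0"

```text
clock: 15.65
tcp_pos: [0.4914, -0.3143, 0.0379]
orientation: [-0.192, 3.135, -0.0]
contact_force: [0.4, -0.4, 0.0]
grip_width: 0.0514
```

Emit:
carry_out:
  motion: "0.4 0 0 0 0;0.4 0 0 -20 0;0.4 0 0 -50 0;0.4 0 0 -50 0;0.4 0 0 -50 0;0.4 0 0 -35 0;0.4 0 0 0 0;0.4 0 0 0 0"

```text
clock: 16.65
tcp_pos: [0.4905, -0.314, 0.2425]
orientation: [-0.192, 3.136, 0.001]
contact_force: [0.1, 0.3, -0.0]
grip_width: 0.051
```

```bash
python3 - <<'E'
from h import *
a=np.radians(3.7)
goto((.420,.3025,.18),ydir=(-np.sin(a),np.cos(a)))
look("w8",cradle(0,0),.046,(150,60,480,350))
im=np.ascontiguousarray(grab_frame("top")[:,:,::-1]);cv2.imwrite("pics/top8.png",im)
ct=cam("top")
for b in bars(im,(150,140,310,295)):
    P=atz(ct,b[1],.015 if b[3]>7.5 else .01);d=P[0]-P[1];print(b[0],P.mean(0).round(4),np.degrees(np.arctan2(d[1],d[0])).round(1))
E
```

```text
t 16.65 tcp [ 0.4905 -0.314   0.2425] zaxis [ 0.  0. -1.] yaxis [-0.122  0.993  0.   ] w 0.051 j [ 0.03  0.34  0.56  1.8  -0.21  1.06  2.35]
shift mm [ -5.2 620.5  62.7] twist 0.05764374272113981
bar px [312.5 203.5] LW 185.0 33.0 mid [ 0.4941 -0.3146  0.046 ] len 0.179 ang 6.91
bar px [248.6 203.9] LW 184.9 33.6 mid [ 0.5017 -0.3743  0.046 ] len 0.179 ang 7.1
[273.60595703 190.5113678 ] [0.6193 0.2177 0.01  ] -6.8
[244.93516541 193.08920288] [0.6127 0.3066 0.01  ] 8.3
[246.5745697  254.99438477] [0.4207 0.3029 0.015 ] 3.7
```

View pics/w8.png

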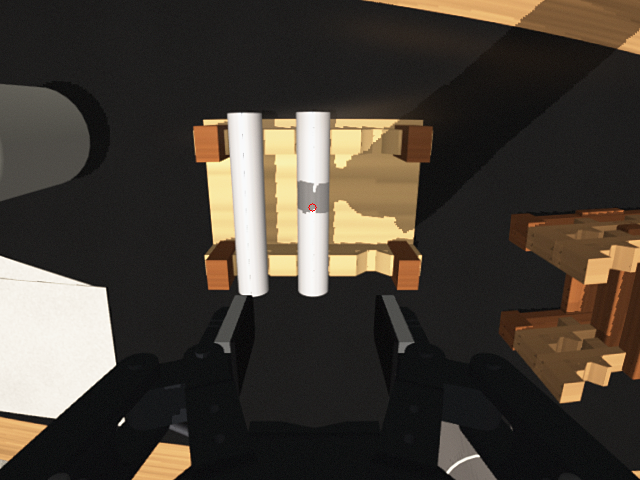

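Emit:
carry_out:
  motion: "0.4 0 60 0 0;0.4 0 60 0 0;0.4 0 60 0 0;0.4 0 60 0 0;0.4 -1 60 0 0;0.4 -1 60 0 0;0.4 -1 60 0 0;0.4 -1 60 0 0"

```text
clock: 17.75
tcp_pos: [0.4353, 0.1641, 0.2416]
orientation: [0.191, -3.134, 0.001]
contact_force: [0.9, -0.2, -0.1]
grip_width: 0.0513
```

Emit:
carry_out:
  motion: "0.4 -1 60 0 0;0.4 0 60 0 0;0.4 0 20 20 0.058;0.4 0 0 30 0;0.4 0 0 12 0;0.4 0 0 0 0;0.4 0 0 0 0;0.4 0 0 0 0"

```text
clock: 18.75
tcp_pos: [0.4209, 0.3019, 0.1813]
orientation: [-0.1, 3.139, 0.002]
contact_force: [-1.1, -0.4, -0.2]
grip_width: 0.0509
```

```bash
python3 - <<'E'
from h import *
a=np.radians(3.7)
look("w9",(.42,.3025),.015,(150,60,480,350))
goto((.420,.3025,.006),ydir=(-np.sin(a),np.cos(a)))
E
```

```text
bar px [314.5 210. ] LW 202.0 37.0 mid [0.4242 0.3031 0.015 ] len 0.18 ang 3.65
bar px [229.1 320.8] LW 56.8 16.4 mid [0.5311 0.2278 0.015 ] len 0.063 ang -15.61
bar px [398.2 320.9] LW 57.1 16.7 mid [0.521  0.3897 0.015 ] len 0.063 ang 22.58
t 18.8 tcp [0.4208 0.3019 0.1812] zaxis [ 0.001  0.001 -1.   ] yaxis [-0.064  0.998  0.001] w 0.051 j [-0.87  0.28  0.15  1.99 -0.05  0.88  0.94]
shift mm [  0.9   0.5 175.2] twist -0.0008286900625531501
```

View pics/w9.png

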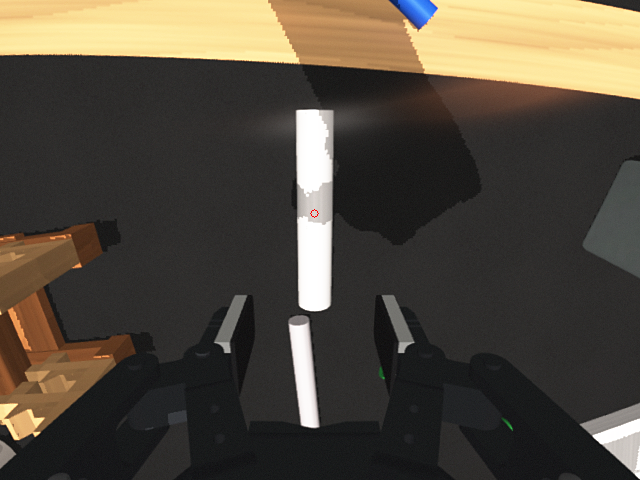

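Emit:
carry_out:
  motion: "0.4 0.9 1 40 0;0.4 0 0 45 0;0.4 0 0 45 0;0.4 0 0 33 0;0.4 0 0 12 0;0.4 0 0 0 0;1 0 0 0 0;1 0 0 0 0"

```text
clock: 19.8
tcp_pos: [0.4202, 0.3033, 0.0069]
orientation: [-0.1, 3.138, 0.003]
contact_force: [-1.3, -2.4, 6.9]
grip_width: 0.0286
```

Emit:
carry_out:
  motion: "1 0 0 0 0;1 0 0 0 0;1 0 0 -15 0;1 0 0 -50 0;1 0 0 -50 0;1 0 0 -60 0;1 0 0 -60 0;1 0 0 0 0"

```text
clock: 20.8
tcp_pos: [0.4216, 0.3044, 0.2463]
orientation: [-0.1, 3.132, 0.012]
contact_force: [0.6, -0.2, -2.8]
grip_width: 0.0289
```

```bash
python3 - <<'E'
from h import *
goto((*cradle(0,.06),.15),ydir=CY)
E
```

```text
t 20.8 tcp [0.4216 0.3044 0.2463] zaxis [ 0.008  0.008 -1.   ] yaxis [-0.064  0.998  0.007] w 0.0289 j [-0.89  0.2   0.17  1.92 -0.04  1.01  0.93]
shift mm [ -26.  -562.9   92.4] twist -0.05834955656889629
```

Emit:
carry_out:
  motion: "1 -5 -60 0 0;1 -5 -60 0 0;1 -5 -60 0 0;1 -5 -60 0 0;1 -6 -60 0 0;1 0 -60 0 0;1 0 -60 0 0;1 0 -60 0 0"

```text
clock: 21.8
tcp_pos: [0.475, -0.1762, 0.2399]
orientation: [0.101, -3.139, -0.001]
contact_force: [1.5, 0.4, -0.9]
grip_width: 0.0286
```

Emit:
carry_out:
  motion: "1 0 -60 0 0;1 0 -23 30 -0.058;1 0 0 40 0;1 0 0 20 0;1 0 0 0 0;1 0 0 0 0;1 0 0 0 0;1 0 0 0 0"

```text
clock: 22.8
tcp_pos: [0.4819, -0.2576, 0.1511]
orientation: [-0.192, 3.134, -0.001]
contact_force: [0.3, -0.1, -0.2]
grip_width: 0.0285
```

```bash
python3 - <<'E'
from h import *
goto((*cradle(0,.06),.0375),ydir=CY)
look("w10",cradle(0,.06),.046,(150,60,480,350))
E
```

```text
t 22.8 tcp [ 0.4819 -0.2576  0.1511] zaxis [ 0.002 -0.    -1.   ] yaxis [-0.122  0.993 -0.   ] w 0.0285 j [-0.04  0.4   0.52  1.97 -0.26  0.84  2.32]
shift mm [ -2.5   2.4 113.6] twist 0.00028916252134147946
bar px [228.3 229.6] LW 235.8 45.4 mid [ 0.4931 -0.3171  0.046 ] len 0.176 ang 5.79
bar px [165.  232.5] LW 233.0 30.0 mid [ 0.501  -0.3635  0.046 ] len 0.178 ang -0.22
```

View pics/w10.png

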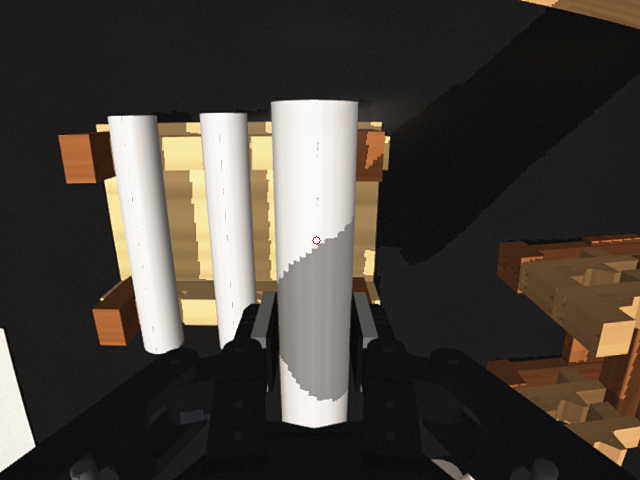

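Emit:
carry_out:
  motion: "1 -2.5 2.4 40 0;1 0 0 40 0;1 0 0 22 0;1 0 0 8 0;1 0 0 3 0;1 0 0 0 0;0.4 0 0 0 0;0.4 0 0 0 0"

```text
clock: 23.85
tcp_pos: [0.4841, -0.2548, 0.0378]
orientation: [-0.192, 3.135, -0.0]
contact_force: [0.6, 0.6, 0.3]
grip_width: 0.0512
```

Emit:
carry_out:
  motion: "0.4 0 0 0 0;0.4 0 0 -20 0;0.4 0 0 -50 0;0.4 0 0 -50 0;0.4 0 0 -50 0;0.4 0 0 -50 0;0.4 0 0 -30 0;0.4 0 0 0 0"

```text
clock: 24.85
tcp_pos: [0.4847, -0.2555, 0.2898]
orientation: [-0.191, 3.131, -0.002]
contact_force: [-0.1, 0.3, -0.0]
grip_width: 0.0511
```

```bash
python3 - <<'E'
from h import *
look("w11",cradle(0,.06),.046,(150,60,480,350))
t=cv2.imread("pics/top0.png")[170:260,290:395]; s=cv2.imread("pics/scene0.png")[195:290,255:355]
cv2.imwrite("pics/frT.png",cv2.resize(t,None,fx=7,fy=7,interpolation=cv2.INTER_CUBIC))
cv2.imwrite("pics/frS.png",cv2.resize(s,None,fx=6,fy=6,interpolation=cv2.INTER_CUBIC))
goto((.54,.01,.3))
E
```

```text
bar px [200.8 191.9] LW 164.7 28.8 mid [ 0.501  -0.3753  0.046 ] len 0.178 ang 6.98
bar px [258.3 191.5] LW 164.9 29.7 mid [ 0.4934 -0.314   0.046 ] len 0.178 ang 7.58
bar px [314.5 192. ] LW 164.0 29.0 mid [ 0.4867 -0.2548  0.046 ] len 0.177 ang 7.01
t 24.9 tcp [ 0.4839 -0.2549  0.288 ] zaxis [ 0.002 -0.    -1.   ] yaxis [-0.122  0.993 -0.   ] w 0.0508 j [-0.13  0.23  0.6   1.83 -0.15  1.12  2.22]
shift mm [-88.1 256.1 -11.9] twist None
```

View pics/w11.png

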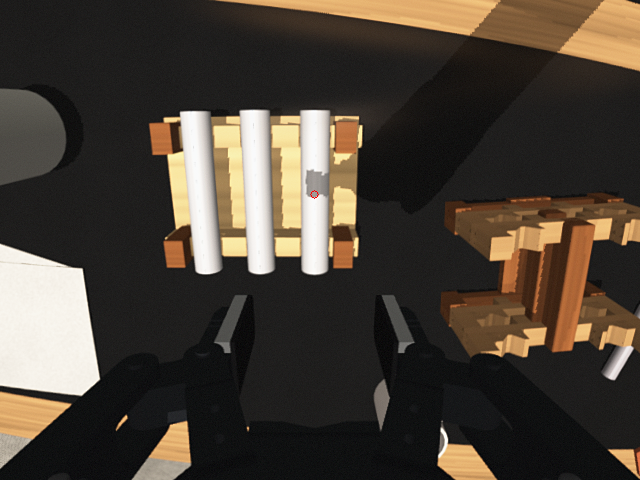

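View pics/frT.png

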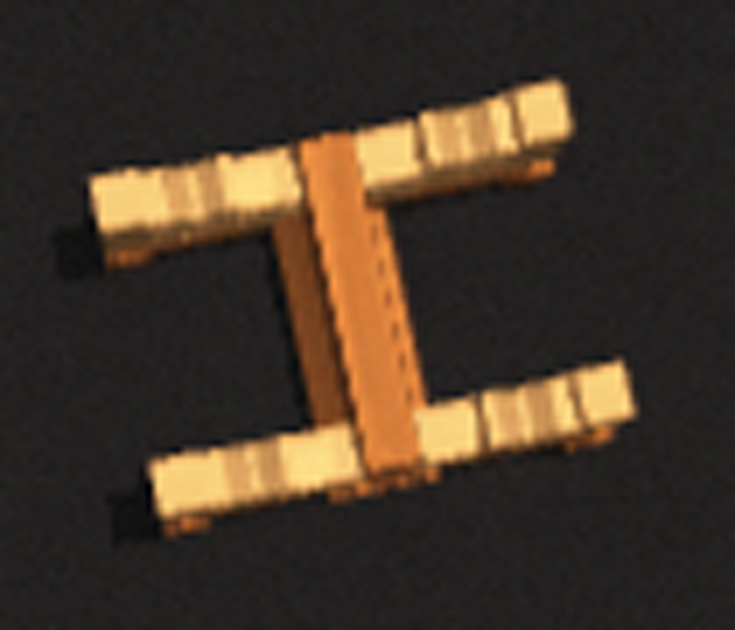

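View pics/frS.png

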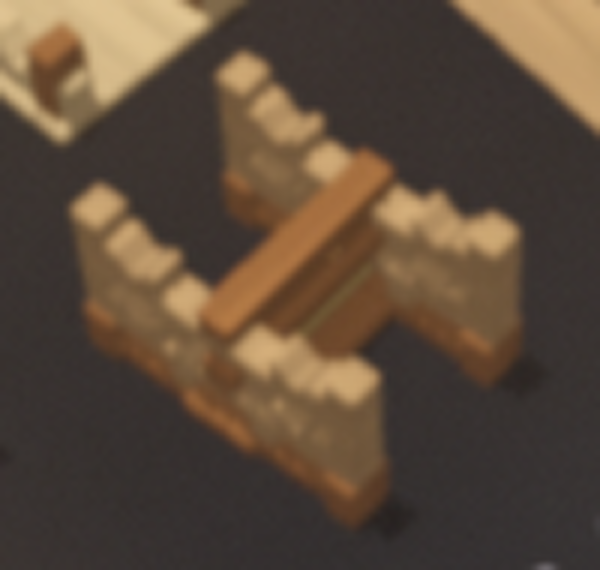

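Emit:
carry_out:
  motion: "0.4 -11 32 -2 0;0.4 -11 32 -2 0;0.4 -11 32 -2 0;0.4 -11 32 -2 0;0.4 -11 32 -2 0;0.4 -11 32 -2 0;0.4 -11 32 0 0;0.4 -11 32 0 0"

```text
clock: 25.9
tcp_pos: [0.5389, 0.0111, 0.2976]
orientation: [0.192, -3.133, 0.0]
contact_force: [0.4, -0.0, -0.8]
grip_width: 0.0511
```

```bash
python3 - <<'E'
from h import *
goto((.54,.01,.3)); c=cam("wrist"); np.save("c12.npy",np.array(c,dtype=object),allow_pickle=True)
cv2.imwrite("pics/w12.png",grab_frame("wrist")[:,:,::-1])
E
```

```text
t 25.9 tcp [0.5389 0.0111 0.2976] zaxis [-0.003 -0.    -1.   ] yaxis [-0.122  0.993 -0.   ] w 0.0511 j [-0.51  0.2   0.44  1.82 -0.09  1.15  1.65]
shift mm [-0.9 -1.2 -2.4] twist None
```

View pics/w12.png

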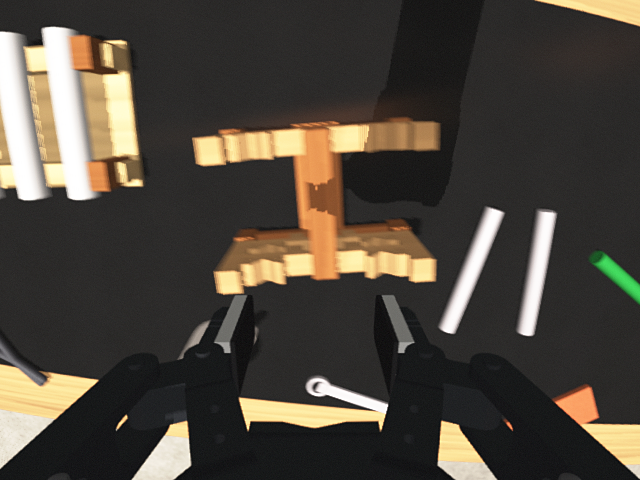

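```bash
python3 - <<'E'
import cv2
im=cv2.imread("pics/w12.png")[105:305,185:450]
cv2.imwrite("pics/w12c.png",cv2.resize(im,None,fx=3,fy=3,interpolation=cv2.INTER_CUBIC))
E
```

```text
(no output)
```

View pics/w12c.png

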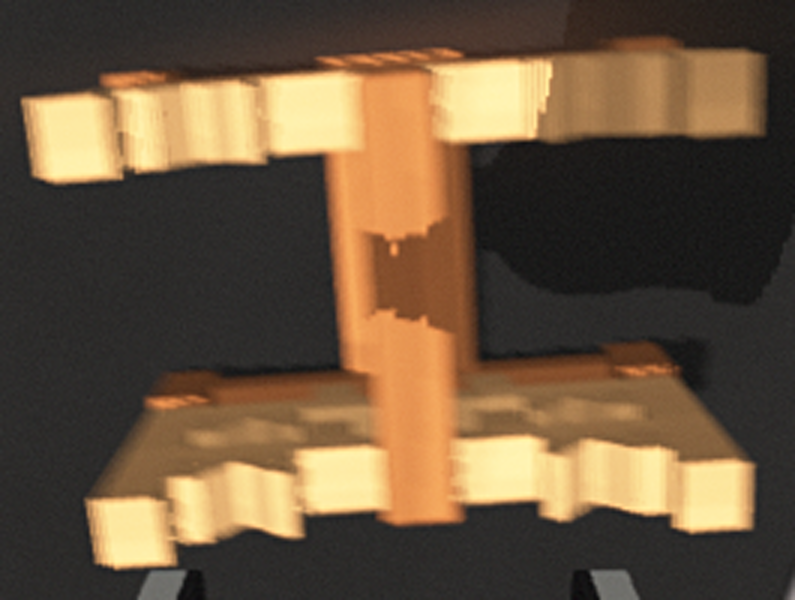

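```bash
python3 - <<'E'
from h import *
from scipy.optimize import least_squares
c=tuple(np.load("c12.npy",allow_pickle=True)); c=tuple(np.array(a,float) for a in c)
def un(p,f,o): return (np.array(p,float)+.5)/f-.5+o
W=un([(73,138),(728,93),(132,532),(714,496),(396,70),(424,522)],3,[185,105])
M=np.array([(-.06,-.09,.045),(-.06,.09,.045),(.06,-.09,.045),(.06,.09,.045),(-.071,0,.028),(.071,0,.028)])
def pts(v):
    a=v[3];Rz=np.array([[np.cos(a),-np.sin(a),0],[np.sin(a),np.cos(a),0],[0,0,1]]);return M@Rz.T+v[:3]
f=lambda v:(proj(c,pts(v))-W).ravel()
s=least_squares(f,[.545,.01,.1,.15]);print('wrist',s.x,s.fun.reshape(-1,2).round(1))
ct,cs=cam("top"),cam("scene")
T=un([(329,138),(393,471)],7,[290,170]);S=un([(378,165),(225,322)],6,[255,195])
for k,(a,b) in enumerate(((T[0],S[1]),(T[1],S[0]))): print(tri([(ct,a),(cs,b)]))
print(atz(ct,T,s.x[2]+.028),pts(s.x)[4:])
E
```

```text
wrist [0.53665451 0.0180031  0.08286093 0.18754985] [[ 0.5 -0.6]
 [-0.9 -0.1]
 [ 0.1 -0.1]
 [ 0.7  0.1]
 [-0.2 -0. ]
 [-0.2  0.9]]
(array([0.6028209 , 0.02840797, 0.11022306]), [4.2, 4.2])
(array([0.46687134, 0.00073081, 0.10503406]), [1.1, 1.1])
[[0.60584134 0.02561736 0.11086093]
 [0.46575446 0.00180781 0.11086093]] [[0.46689957 0.00476499 0.11086093]
 [0.60640946 0.03124122 0.11086093]]
```

```bash
python3 - <<'E'
from h import *
a=.18
goto((.5365,.016,.19),ydir=(-np.sin(a),np.cos(a)))
E
```

```text
t 25.95 tcp [0.5397 0.0169 0.2974] zaxis [-0.003  0.002 -1.   ] yaxis [-0.128  0.992  0.002] w 0.0512 j [-0.52  0.2   0.44  1.82 -0.09  1.14  1.65]
shift mm [  3.1  -0.7 107.4] twist -0.05138037101838533
```

Emit:
carry_out:
  motion: "0.4 3 -0.7 40 -0.051;0.4 0 0 40 0;0.4 0 0 20 0;0.4 0 0 7 0;0.4 0 0 0 0;0.4 0 0 0 0;0.4 0 0 0 0;0.4 0 0 0 0"

```text
clock: 26.95
tcp_pos: [0.5371, 0.009, 0.1928]
orientation: [-0.272, 3.129, 0.0]
contact_force: [-0.9, 1.2, 0.6]
grip_width: 0.0511
```

```bash
python3 - <<'E'
from h import *
c=cam("wrist"); np.save("c13.npy",np.array(c,dtype=object),allow_pickle=True)
im=grab_frame("wrist")[:,:,::-1];cv2.imwrite("pics/w13.png",im)
goto((.5365,.016,.08))
E
```

```text
t 27.0 tcp [0.537  0.009  0.1927] zaxis [ 0.001  0.    -1.   ] yaxis [-0.172  0.985  0.   ] w 0.0514 j [-0.47  0.31  0.41  1.95 -0.15  0.92  1.76]
shift mm [ -0.6   7.  112.7] twist None
```

View pics/w13.png

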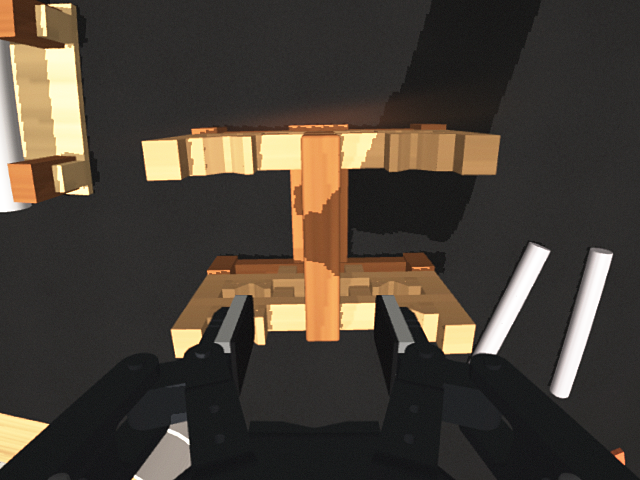

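```bash
python3 - <<'E'
import cv2
im=cv2.imread("pics/w13.png")[115:365,130:510]
cv2.imwrite("pics/w13c.png",cv2.resize(im,None,fx=2.1,fy=2.1,interpolation=cv2.INTER_CUBIC))
E
```

```text
(no output)
```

View pics/w13c.png

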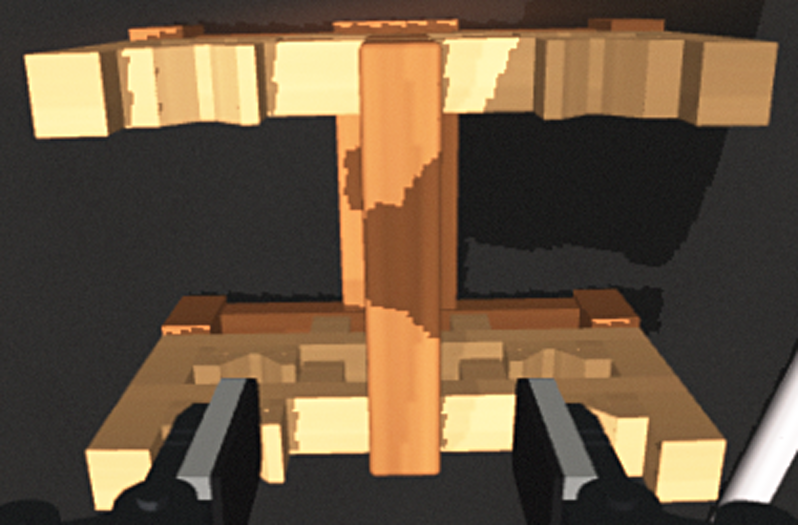

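```bash
cat >> h.py <<'E'
from scipy.optimize import least_squares
def fitframe(c,W,M,v0,fixz=None):
    W=np.array(W,float);M=np.array(M,float)/1000
    def pts(v):
        a=v[3];Rz=np.array([[np.cos(a),-np.sin(a),0],[np.sin(a),np.cos(a),0],[0,0,1]]);return M@Rz.T+v[:3]
    s=least_squares(lambda v:(proj(c,pts(v))-W).ravel(),v0,loss='soft_l1')
    print('fit',s.x.round(4),'res',(proj(c,pts(s.x))-W).round(1).tolist()); return s.x
E
python3 - <<'E'
from h import *
c=tuple(np.array(a,float) for a in np.load("c13.npy",allow_pickle=True))
W=(np.array([(25,55),(35,138),(777,42),(771,125),(86,450),(724,440),(717,500),(362,44),(440,43),(369,474),(440,473)],float)+.5)/2.1-.5+[130,115]
M=[(-71,-100,45),(-49,-100,45),(-71,100,45),(-49,100,45),(49,-100,45),(49,100,45),(71,100,45),(-71,-12,28),(-71,12,28),(71,-12,28),(71,12,28)]
v=fitframe(c,W,M,[.5367,.018,.083,.187])
goto((v[0],v[1],v[2]+.016-.019),ydir=(-np.sin(v[3]),np.cos(v[3])))
E
```

```text
fit [0.5368 0.0143 0.0815 0.19  ] res [[0.0, 0.1], [0.7, -0.4], [0.0, 0.3], [-1.6, 0.1], [-0.1, -0.0], [0.6, -0.1], [-0.4, -0.4], [-2.2, -0.6], [1.2, -0.8], [0.2, 1.5], [0.2, 1.5]]
t 27.0 tcp [0.537  0.009  0.1927] zaxis [ 0.001  0.    -1.   ] yaxis [-0.172  0.985  0.   ] w 0.0514 j [-0.47  0.31  0.41  1.95 -0.15  0.92  1.76]
shift mm [ -0.7   5.3 114.2] twist -0.016764492566546885
```

Emit:
carry_out:
  motion: "0.4 -0.7 5.3 30 -0.017;0.4 0 0 40 0;0.4 0 0 28 0;0.4 0 0 12 0;0.4 0 0 4 0;0.4 0 0 0 0;1 0 0 0 0;1 0 0 0 0"
  newtons: 60

```text
clock: 28.0
tcp_pos: [0.5373, 0.0142, 0.0793]
orientation: [-0.298, 3.126, 0.0]
contact_force: [-0.1, 0.4, 5.6]
grip_width: 0.023
```

Emit:
carry_out:
  motion: "1 0 0 0 0;1 0 0 0 0;1 0 0 0 0;1 0 0 -5 0;1 0 0 -10 0;1 0 0 -15 0;1 0 0 -20 0;1 0 0 0 0"

```text
clock: 29.0
tcp_pos: [0.5379, 0.0144, 0.1302]
orientation: [-0.298, 3.124, 0.001]
contact_force: [0.1, -0.6, -2.7]
grip_width: 0.0233
```

```bash
python3 - <<'E'
from h import *
goto((*cradle(0,0),.2),ydir=CY)
print(r.get_obs()['contact_force'])
cv2.imwrite("pics/w14.png",grab_frame("wrist")[:,:,::-1])
cv2.imwrite("pics/s14.png",grab_frame("scene")[150:350,180:440,::-1].repeat(3,0).repeat(3,1))
E
```

```text
t 29.0 tcp [0.5379 0.0144 0.1302] zaxis [ 0.004  0.001 -1.   ] yaxis [-0.189  0.982  0.   ] w 0.0233 j [-0.45  0.39  0.38  2.   -0.21  0.78  1.81]
shift mm [ 107.5 -314.2  -70.2] twist 0.06794946463203422
[ 0.10698767 -0.63151276 -2.74124466]
```

View pics/w14.png

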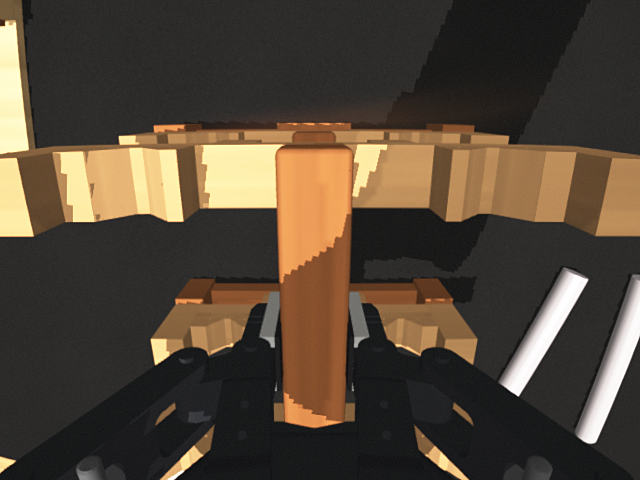

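View pics/s14.png

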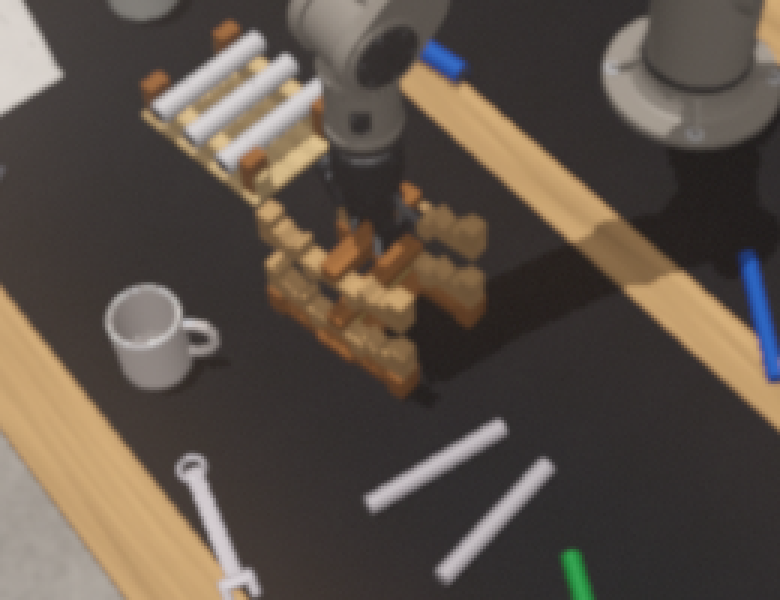

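Emit:
carry_out:
  motion: "1 10 -30 -25 0;1 15 -45 -25 0;1 15 -45 -20 0;1 15 -45 0 0;1 15 -45 0 0;1 15 -45 0 0;1 15 -40 0 0;1 7.5 -19 0 0.068"

```text
clock: 30.1
tcp_pos: [0.4887, -0.3169, 0.1975]
orientation: [0.181, -3.135, 0.0]
contact_force: [-0.3, 0.6, -2.7]
grip_width: 0.0232
```

Emit:
carry_out:
  motion: "1 0 0 0 0;1 0 0 0 0;1 0 0 0 0;1 0 0 20 0;1 0 0 20 0;1 0 0 0 0;1 0 0 0 0;1 0 0 0 0"

```text
clock: 31.1
tcp_pos: [0.491, -0.3146, 0.1593]
orientation: [-0.192, 3.134, -0.001]
contact_force: [0.2, -0.0, -3.2]
grip_width: 0.023
```

```bash
python3 - <<'E'
from h import *
goto((*cradle(0,0),.064),ydir=CY)
c=cam("wrist"); im=np.ascontiguousarray(grab_frame("wrist")[:,:,::-1])
for y in (-90,90):
  for x in (-60,60):
    q=proj(c,(*cradle(x/1000,y/1000),.066))[0]; cv2.circle(im,tuple(int(v) for v in q),4,(255,0,0),2)
cv2.imwrite("pics/w15.png",im)
cv2.imwrite("pics/s15.png",grab_frame("scene")[100:300,150:410,::-1].repeat(3,0).repeat(3,1))
E
```

```text
t 31.1 tcp [ 0.491  -0.3146  0.1593] zaxis [ 0.002 -0.001 -1.   ] yaxis [-0.122  0.993 -0.001] w 0.023 j [ 0.08  0.44  0.51  1.88 -0.27  0.89  2.41]
shift mm [-0.3  0.1 95.3] twist 0.0002948439533125846
```

View pics/w15.png

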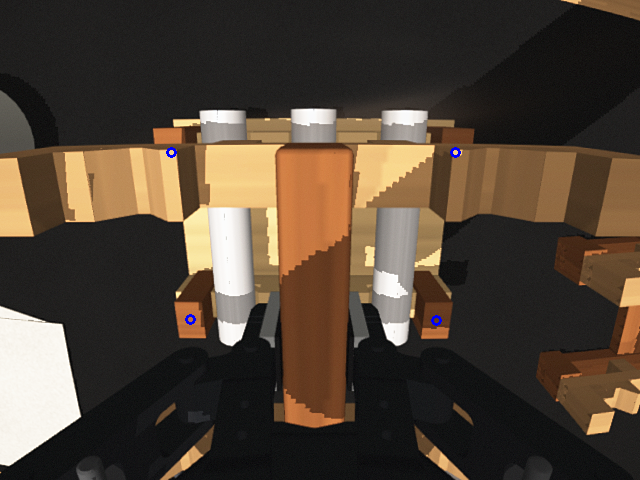

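View pics/s15.png

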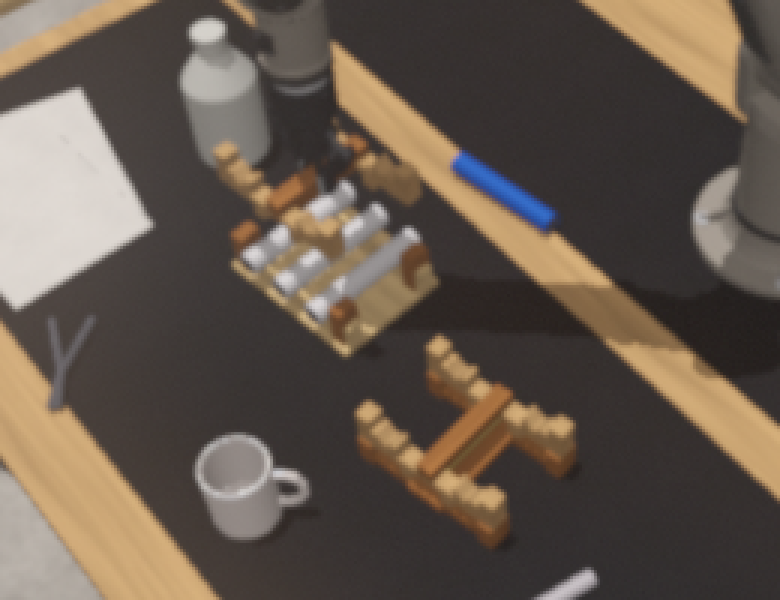

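Emit:
carry_out:
  motion: "1 -0.3 0 30 0;1 0 0 30 0;1 0 0 15 0;1 0 0 8 0;1 0 0 4 0;1 0 0 3 0;1 0 0 2 0;1 0 0 0 0"

```text
clock: 32.2
tcp_pos: [0.4908, -0.3144, 0.0665]
orientation: [-0.192, 3.135, -0.0]
contact_force: [-0.3, 0.7, -2.2]
grip_width: 0.0235
```

```bash
python3 - <<'E'
from h import *
goto((*cradle(0,0),.064),ydir=CY)
print(r.get_obs()['contact_force'])
E
```

```text
t 32.2 tcp [ 0.4908 -0.3144  0.0665] zaxis [ 0. -0. -1.] yaxis [-0.122  0.993 -0.   ] w 0.0235 j [ 0.13  0.57  0.44  1.93 -0.36  0.71  2.47]
shift mm [-0.7 -0.2  2.5] twist 7.528016001057125e-05
[-0.32653706  0.72690542 -2.19873351]
```

Emit:
carry_out:
  motion: "1 0 0 1 0;1 0 0 1 0;1 0 0 1 0;1 0 0 0.5 0;1 0 0 0 0;1 0 0 0 0;1 0 0 0 0;1 0 0 0 0"

```text
clock: 33.2
tcp_pos: [0.4907, -0.3144, 0.0643]
orientation: [-0.191, 3.135, 0.001]
contact_force: [-4.3, 3.5, 13.3]
grip_width: 0.0231
```

Emit:
carry_out:
  motion: "0.4 0 0 0 0;0.4 0 0 0 0;0.4 0 0 0 0;0.4 0 0 0 0;0.4 0 0 -20 0;0.4 0 0 -40 0;0.4 0 0 -50 0;0.4 0 0 -30 0"

```text
clock: 34.2
tcp_pos: [0.4913, -0.3153, 0.2067]
orientation: [-0.191, 3.132, -0.003]
contact_force: [0.2, -0.7, -0.2]
grip_width: 0.0511
```

Emit:
carry_out:
  motion: "0.4 0 0 -30 0;0.4 0 0 -30 0;0.4 0 0 -30 0;0.4 0 0 0 0;0.4 0 0 0 0;0.4 0 0 0 0;0.4 0 0 0 0;0.4 0 0 0 0"

```text
clock: 35.2
tcp_pos: [0.4905, -0.3143, 0.2923]
orientation: [0.192, -3.135, -0.0]
contact_force: [0.0, 0.4, -0.0]
grip_width: 0.0514
```

```bash
python3 - <<'E'
from h import *
goto((.617,.217,.2))
c=cam("wrist"); im=grab_frame("wrist")[:,:,::-1];cv2.imwrite("pics/w16.png",im)
np.save("c16.npy",np.array(c,dtype=object),allow_pickle=True)
cv2.imwrite("pics/w16c.png",cv2.resize(im[60:300,150:480],None,fx=2.4,fy=2.4,interpolation=cv2.INTER_CUBIC))
cv2.imwrite("pics/s16.png",grab_frame("scene")[100:300,150:410,::-1].repeat(3,0).repeat(3,1))
E
```

```text
t 35.2 tcp [ 0.4905 -0.3143  0.2923] zaxis [-0.001  0.    -1.   ] yaxis [-0.122  0.993  0.   ] w 0.0514 j [ 0.01  0.3   0.57  1.74 -0.17  1.16  2.32]
shift mm [-190.4  511.9   92.3] twist None
```

View pics/w16c.png

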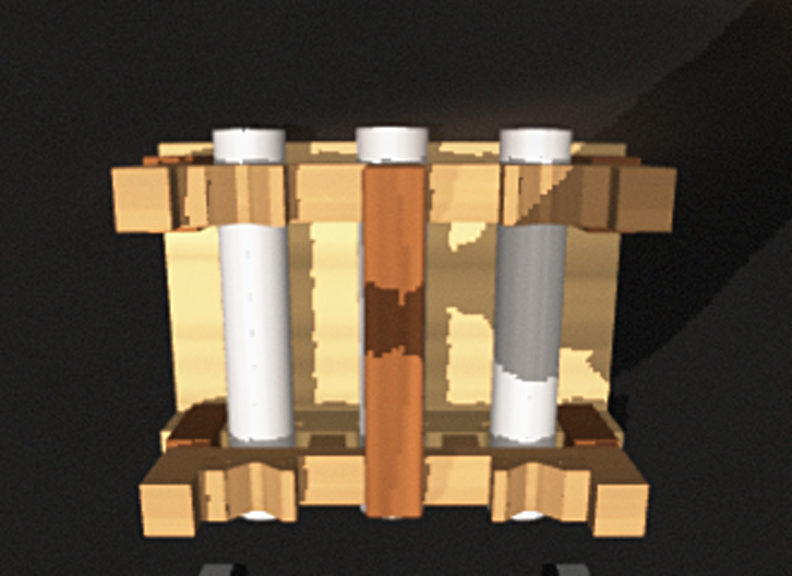

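View pics/s16.png

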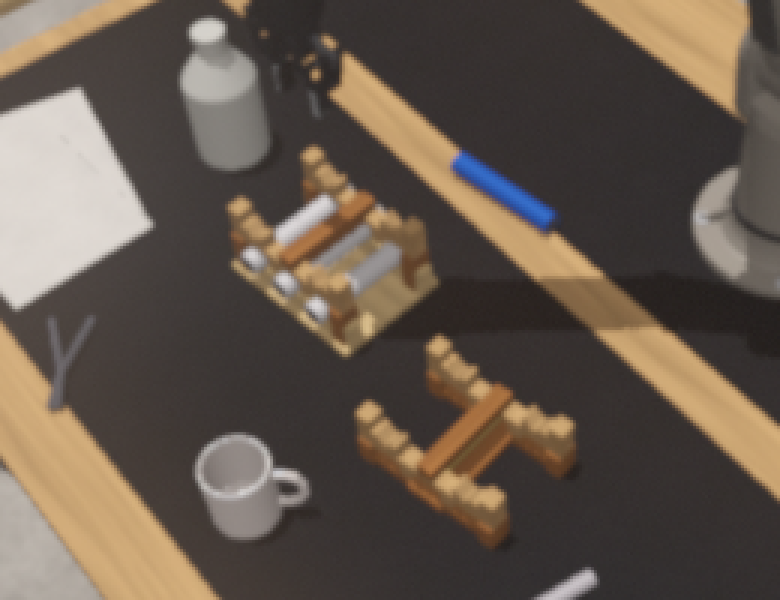

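```bash
python3 - <<'E'
from h import *
c=tuple(np.array(a,float) for a in np.load("c16.npy",allow_pickle=True))
W=(np.array([(112,168),(118,230),(676,168),(672,231),(140,485),(146,536),(648,485),(645,535)],float)+.5)/2.4-.5+[150,60]
M=[(-71,-100,45),(-49,-100,45),(-71,100,45),(-49,100,45),(49,-100,45),(71,-100,45),(49,100,45),(71,100,45)]
v=fitframe(c,W,M,[.4915,-.3145,.066,.122])
im=np.ascontiguousarray(grab_frame("top")[:,:,::-1]);ct=cam("top")
for b in bars(im,(150,140,310,295)):
    P=atz(ct,b[1],.01);d=P[0]-P[1];print(b[0],P.mean(0).round(4),np.degrees(np.arctan2(d[1],d[0])).round(1))
a=np.radians(-6.8); goto((.617,.217,.15),ydir=(-np.sin(a),np.cos(a)))
E
```

```text
fit [ 0.4902 -0.3138  0.0667  0.1221] res [[0.1, 0.2], [-0.3, 0.5], [0.4, 0.1], [-0.1, -0.0], [0.1, -0.3], [-0.3, -0.2], [0.4, -0.3], [-0.4, 0.1]]
[273.60974121 190.51219177] [0.6193 0.2177 0.01  ] -7.1
[244.93516541 193.08920288] [0.6127 0.3066 0.01  ] 8.3
t 35.35 tcp [ 0.4906 -0.3144  0.2926] zaxis [-0.  0. -1.] yaxis [-0.122  0.993  0.   ] w 0.0512 j [ 0.01  0.3   0.57  1.74 -0.17  1.16  2.32]
shift mm [-190.2  512.   142.6] twist 0.24079523894208155
```

Emit:
carry_out:
  motion: "0.4 -21 57 0 0;0.4 -21 57 0 0;0.4 -21 57 0 0;0.4 -21 57 0 0;0.4 -21 57 0 0;0.4 -21 57 0 0;0.4 -21 57 0 0;0.4 -21 57 0 0"

```text
clock: 36.35
tcp_pos: [0.6022, 0.1606, 0.2929]
orientation: [-0.192, 3.135, 0.0]
contact_force: [0.2, 0.3, 0.4]
grip_width: 0.051
```

Emit:
carry_out:
  motion: "0.4 -22 56 0 0;0.4 0 0 50 0.12;0.4 0 0 50 0.12;0.4 0 0 30 0;0.4 0 0 10 0;0.4 0 0 0 0;0.4 0 0 0 0;0.4 0 0 0 0"

```text
clock: 37.35
tcp_pos: [0.6177, 0.2172, 0.1543]
orientation: [0.185, 3.134, 0.002]
contact_force: [-0.7, 0.5, 0.5]
grip_width: 0.0511
```

```bash
python3 - <<'E'
from h import *
look("w17",(.6185,.2175),.01,(150,60,480,350))
a=np.radians(-7); goto((.6185,.2175,.006),ydir=(-np.sin(a),np.cos(a)))
E
```

```text
bar px [423.4 195.5] LW 213.5 27.0 mid [0.6143 0.3079 0.01  ] len 0.177 ang 8.63
bar px [314.5 216. ] LW 212.0 27.0 mid [0.6211 0.2176 0.01  ] len 0.178 ang -6.75
bar px [229.3 320.4] LW 57.8 16.4 mid [0.7    0.1319 0.01  ] len 0.06 ang -26.22
bar px [398.2 320.7] LW 57.5 16.7 mid [0.7182 0.2812 0.01  ] len 0.059 ang 12.18
t 37.4 tcp [0.6175 0.2172 0.154 ] zaxis [ 0.002  0.001 -1.   ] yaxis [0.118 0.993 0.001] w 0.0511 j [-0.68  0.54  0.34  1.7  -0.22  0.94  1.2 ]
shift mm [ -0.7   0.2 148. ] twist 0.004269859035436641
```

View pics/w17.png

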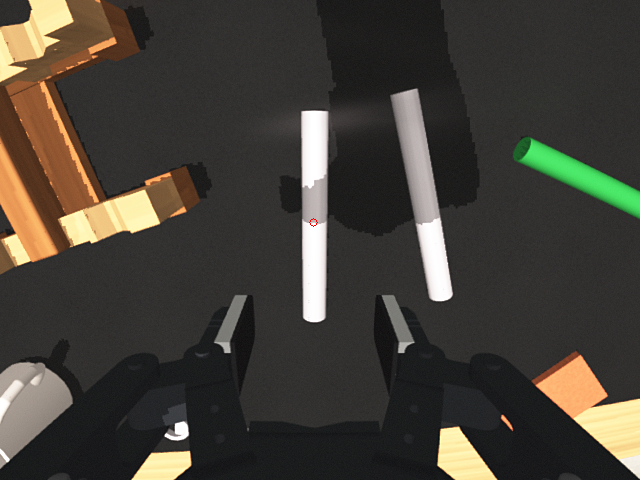

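Emit:
carry_out:
  motion: "0.4 -1 0.2 40 0;0.4 0 0 45 0;0.4 0 0 35 0;0.4 0 0 20 0;0.4 0 0 9 0;0.4 0 0 0 0;1 0 0 0 0;1 0 0 0 0"
  newtons: 40

```text
clock: 38.4
tcp_pos: [0.6188, 0.2175, 0.0052]
orientation: [0.185, 3.134, 0.002]
contact_force: [-2.1, -0.6, 3.8]
grip_width: 0.0182
```

Emit:
carry_out:
  motion: "1 0 0 0 0;1 0 0 0 0;1 0 0 -15 0;1 0 0 -50 0;1 0 0 -60 0;1 0 0 -60 0;1 0 0 -55 0;1 0 0 0 0"

```text
clock: 39.4
tcp_pos: [0.6205, 0.2173, 0.2501]
orientation: [0.185, 3.127, 0.008]
contact_force: [0.1, -0.9, -3.6]
grip_width: 0.0185
```

```bash
sed -i 's/^CR=.*/CR=np.array([.4905,-.314]); CA=np.radians(7.0)/' h.py; python3 - <<'E'
from h import *
goto((*cradle(0,.058),.2),ydir=CY)
E
```

```text
t 39.4 tcp [0.6205 0.2173 0.2501] zaxis [ 0.009  0.004 -1.   ] yaxis [0.118 0.993 0.005] w 0.0185 j [-0.71  0.44  0.38  1.61 -0.18  1.11  1.17]
shift mm [  80.6 -486.9   46.8] twist -0.24064552114236415
```

Emit:
carry_out:
  motion: "1 5.3 -60 0 0;1 5.3 -60 0 0;1 5.3 -60 0 0;1 5.3 -60 0 0;1 5.3 -60 0 0;1 5.3 -60 0 0;1 5.3 -60 0 0;1 5.3 -60 0 0"

```text
clock: 40.4
tcp_pos: [0.5178, -0.2559, 0.243]
orientation: [-0.185, -3.135, -0.001]
contact_force: [0.2, -0.3, -3.2]
grip_width: 0.0183
```

Emit:
carry_out:
  motion: "1 5.3 -60 0 0;1 5.3 -60 0 0;1 0 0 20 -0.12;1 0 0 25 -0.12;1 0 0 0 0;1 0 0 0 0;1 0 0 0 0;1 0 0 0 0"

```text
clock: 41.4
tcp_pos: [0.4951, -0.3726, 0.1996]
orientation: [-0.191, 3.135, -0.001]
contact_force: [0.3, -0.5, -2.1]
grip_width: 0.0183
```

```bash
python3 - <<'E'
from h import *
goto((*cradle(0,-.058),.094),ydir=CY)
look("w18",cradle(0,-.058),.098,(150,60,480,350))
E
```

```text
t 41.4 tcp [ 0.4951 -0.3726  0.1996] zaxis [ 0.001 -0.001 -1.   ] yaxis [-0.122  0.993 -0.001] w 0.0183 j [ 0.18  0.45  0.5   1.75 -0.25  1.    2.46]
shift mm [ -2.5   0.8 105.6] twist -0.0003375583198463872
bar px [314.  224.5] LW 249.0 54.0 mid [ 0.4949 -0.3723  0.098 ] len 0.181 ang 6.97
bar px [370. 226.] LW 118.4 9.3 mid [ 0.4838 -0.3348  0.098 ] len 0.085 ang 6.86
bar px [454.6 227.2] LW 119.8 36.1 mid [ 0.4774 -0.2759  0.098 ] len 0.086 ang 6.3
```

View pics/w18.png

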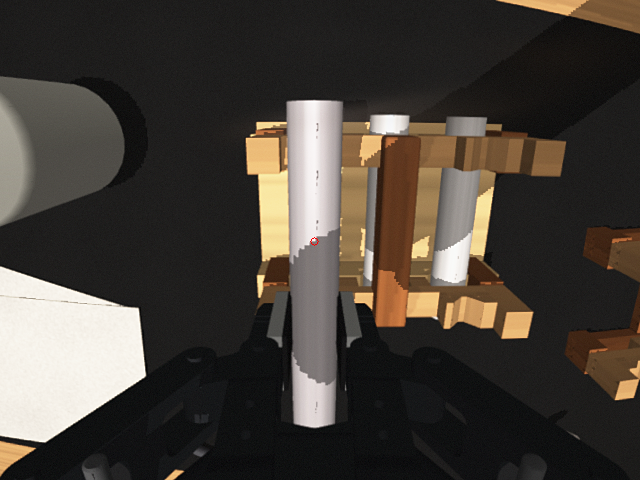

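Emit:
carry_out:
  motion: "1 -2.5 0.8 40 0;1 0 0 35 0;1 0 0 20 0;1 0 0 8 0;1 0 0 3 0;1 0 0 0 0;0.4 0 0 0 0;0.4 0 0 0 0"

```text
clock: 42.45
tcp_pos: [0.4977, -0.3718, 0.0937]
orientation: [-0.192, 3.134, -0.001]
contact_force: [0.3, 0.5, -0.4]
grip_width: 0.0506
```

Emit:
carry_out:
  motion: "0.4 0 0 0 0;0.4 0 0 -20 0;0.4 0 0 -50 0;0.4 0 0 -50 0;0.4 0 0 -40 0;0.4 0 0 -20 0;0.4 0 0 0 0;0.4 0 0 0 0"

```text
clock: 43.45
tcp_pos: [0.4967, -0.3711, 0.2723]
orientation: [0.192, -3.135, -0.001]
contact_force: [-0.5, -0.7, 0.6]
grip_width: 0.0514
```

```bash
python3 - <<'E'
from h import *
look("w19",cradle(0,-.058),.098,(150,60,480,350))
im=np.ascontiguousarray(grab_frame("top")[:,:,::-1]);ct=cam("top")
for b in bars(im,(150,140,310,295)):
    P=atz(ct,b[1],.01);d=P[0]-P[1];print(b[0],P.mean(0).round(4),np.degrees(np.arctan2(d[1],d[0])).round(1))
a=np.radians(8.4); goto((.612,.3065,.15),ydir=(-np.sin(a),np.cos(a)))
E
```

```text
bar px [309.5 208.5] LW 193.0 31.0 mid [ 0.5001 -0.3742  0.098 ] len 0.176 ang 6.78
bar px [358.7 204. ] LW 96.2 6.9 mid [ 0.4857 -0.3325  0.098 ] len 0.086 ang 5.56
bar px [427.8 204.4] LW 97.9 29.2 mid [ 0.4784 -0.2717  0.098 ] len 0.088 ang 6.53
bar px [159. 313.] LW 72.0 18.0 mid [ 0.6168 -0.5094  0.098 ] len 0.081 ang -1.19
[244.93516541 193.08920288] [0.6127 0.3066 0.01  ] 8.3
t 43.55 tcp [ 0.4965 -0.371   0.2716] zaxis [-0.002  0.001 -1.   ] yaxis [-0.122  0.993  0.001] w 0.0512 j [ 0.15  0.38  0.53  1.67 -0.21  1.14  2.42]
shift mm [-197.4  658.2  122.1] twist -0.024412568441672278
```

View pics/w19.png

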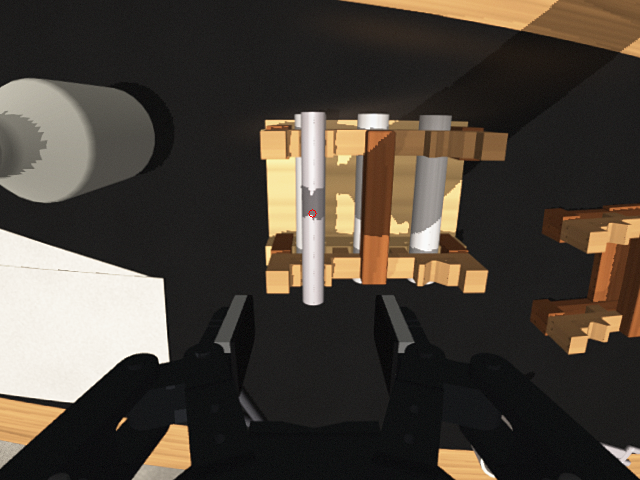

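Emit:
carry_out:
  motion: "0.4 -17.5 58 0 0;0.4 -17.5 58 0 0;0.4 -17.5 58 0 0;0.4 -17.5 58 0 0;0.4 -17.5 58 0 0;0.4 -17.5 58 0 0;0.4 -17.5 58 0 0;0.4 -17.5 58 0 0"

```text
clock: 44.55
tcp_pos: [0.5792, 0.1079, 0.2719]
orientation: [0.191, -3.134, 0.001]
contact_force: [0.7, -0.6, -0.3]
grip_width: 0.0517
```

Emit:
carry_out:
  motion: "0.4 -17.5 58 0 0;0.4 -17.5 58 0 0;0.4 -17.5 58 0 0;0.4 -5 20 40 -0.024;0.4 0 0 50 0;0.4 0 0 32 0;0.4 0 0 0 0;0.4 0 0 0 0"

```text
clock: 45.55
tcp_pos: [0.6137, 0.3058, 0.1518]
orientation: [-0.229, 3.132, 0.001]
contact_force: [-0.2, 0.7, -0.0]
grip_width: 0.051
```

```bash
python3 - <<'E'
from h import *
look("w20",(.612,.3065),.01,(150,60,480,350))
a=np.radians(8.4); goto((.612,.3065,.005),ydir=(-np.sin(a),np.cos(a)))
E
```

```text
bar px [314.5 214. ] LW 214.0 27.0 mid [0.6145 0.3068 0.01  ] len 0.177 ang 8.36
bar px [229.4 320.3] LW 58.1 17.6 mid [0.7136 0.2454 0.01  ] len 0.059 ang -10.63
bar px [398.4 320.4] LW 58.1 17.3 mid [0.692 0.393 0.01 ] len 0.059 ang 27.3
t 45.6 tcp [0.614  0.306  0.1525] zaxis [ 0.002  0.001 -1.   ] yaxis [-0.145  0.989  0.001] w 0.0514 j [-0.72  0.58  0.24  1.61 -0.16  0.97  1.29]
shift mm [  2.3   0.6 147.5] twist -0.0007074671297409019
```

View pics/w20.png

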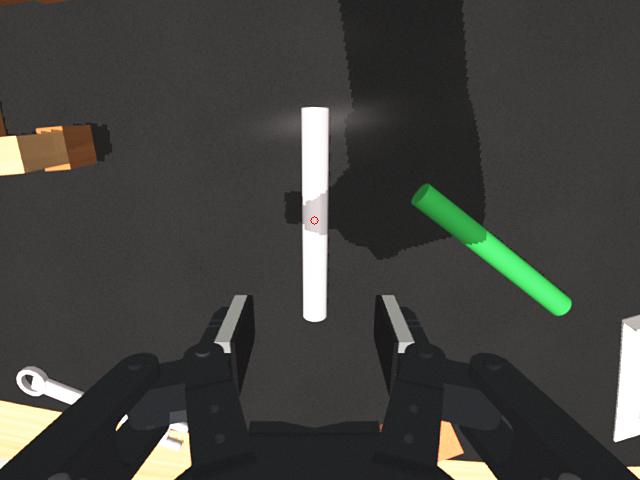

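Emit:
carry_out:
  motion: "0.4 2 0.6 40 0;0.4 0 0 45 0;0.4 0 0 35 0;0.4 0 0 20 0;0.4 0 0 7.5 0;0.4 0 0 0 0;1 0 0 0 0;1 0 0 0 0"

```text
clock: 46.6
tcp_pos: [0.6117, 0.3064, 0.0048]
orientation: [-0.229, 3.131, 0.002]
contact_force: [-0.7, -0.5, 4.4]
grip_width: 0.0181
```

Emit:
carry_out:
  motion: "1 0 0 0 0;1 0 0 0 0;1 0 0 -15 0;1 0 0 -50 0;1 0 0 -60 0;1 0 0 -60 0;1 0 0 -55 0;1 0 0 0 0"

```text
clock: 47.6
tcp_pos: [0.6136, 0.3069, 0.2501]
orientation: [-0.228, 3.124, 0.008]
contact_force: [1.2, -0.0, -1.7]
grip_width: 0.0183
```

```bash
python3 - <<'E'
from h import *
goto((*cradle(0,.058),.2),ydir=CY)
E
```

```text
t 47.6 tcp [0.6136 0.3069 0.2501] zaxis [ 0.009  0.006 -1.   ] yaxis [-0.145  0.989  0.004] w 0.0183 j [-0.74  0.48  0.27  1.53 -0.14  1.14  1.27]
shift mm [ 211.  -538.7   45.7] twist 0.02349396956682237
```

Emit:
carry_out:
  motion: "1 21.1 -53.9 0 0;1 21.1 -53.9 0 0;1 21.1 -53.9 0 0;1 21.1 -53.9 0 0;1 21.1 -53.9 0 0;1 21.1 -53.9 0 0;1 21.1 -53.9 0 0;1 21.1 -53.9 0 0"

```text
clock: 48.6
tcp_pos: [0.5051, -0.1467, 0.2427]
orientation: [0.23, -3.132, -0.001]
contact_force: [0.8, -0.4, -2.2]
grip_width: 0.0181
```

Emit:
carry_out:
  motion: "1 21.1 -53.9 0 0;1 21.1 -53.9 0 0;1 0 0 20 0.023;1 0 0 25 0;1 0 0 0 0;1 0 0 0 0;1 0 0 0 0;1 0 0 0 0"

```text
clock: 49.6
tcp_pos: [0.481, -0.258, 0.199]
orientation: [-0.194, 3.134, -0.0]
contact_force: [-0.1, 0.0, -1.6]
grip_width: 0.0182
```

```bash
python3 - <<'E'
from h import *
goto((*cradle(0,.058),.094),ydir=CY)
look("w21",cradle(0,.058),.098,(150,60,480,350))
E
```

```text
t 49.6 tcp [ 0.481 -0.258  0.199] zaxis [ 0.001 -0.    -1.   ] yaxis [-0.123  0.992 -0.   ] w 0.0182 j [-0.02  0.32  0.49  1.93 -0.19  0.94  2.26]
shift mm [ -2.5   1.3 105. ] twist 0.0012710593670248738
bar px [314. 225.] LW 248.0 56.0 mid [ 0.481  -0.2577  0.098 ] len 0.18 ang 7.06
bar px [152.8 246.5] LW 208.3 25.4 mid [ 0.5085 -0.3703  0.098 ] len 0.158 ang 5.26
bar px [176.7 227.4] LW 118.6 30.2 mid [ 0.487  -0.3531  0.098 ] len 0.086 ang 6.15
bar px [258.6 226.5] LW 117.4 7.3 mid [ 0.4793 -0.2963  0.098 ] len 0.084 ang 6.91
bar px [284.  202.5] LW 25.0 6.0 mid [ 0.4584 -0.2808  0.098 ] len 0.017 ang 5.68
```

View pics/w21.png

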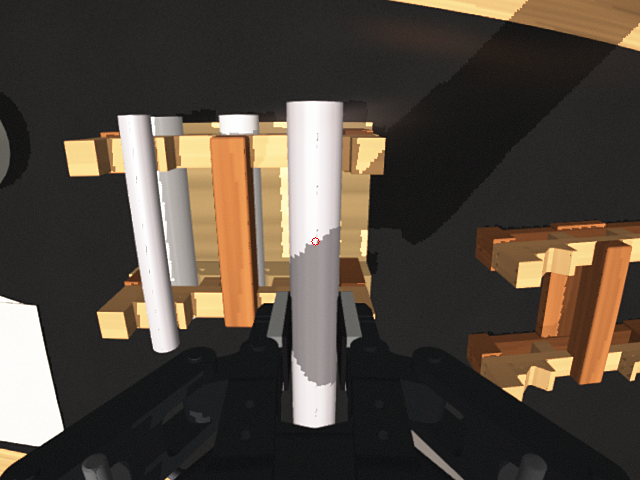

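Emit:
carry_out:
  motion: "1 -2.5 1.3 40 0;1 0 0 35 0;1 0 0 20 0;1 0 0 7 0;1 0 0 3 0;1 0 0 0 0;0.4 0 0 0 0;0.4 0 0 0 0"

```text
clock: 50.65
tcp_pos: [0.4835, -0.2566, 0.094]
orientation: [-0.193, 3.134, -0.001]
contact_force: [0.6, 0.4, -0.5]
grip_width: 0.0511
```

Emit:
carry_out:
  motion: "0.4 0 0 0 0;0.4 0 0 -20 0;0.4 0 0 -50 0;0.4 0 0 -50 0;0.4 0 0 -50 0;0.4 0 0 -30 0;0.4 0 0 0 0;0.4 0 0 0 0"

```text
clock: 51.65
tcp_pos: [0.4825, -0.2561, 0.2926]
orientation: [0.194, -3.135, -0.001]
contact_force: [-0.3, 0.4, 0.4]
grip_width: 0.0511
```

```bash
python3 - <<'E'
from h import *
look("w22",cradle(0,.058),.098,(150,60,480,350))
a=.19
goto((.5368,.0143,.19),ydir=(-np.sin(a),np.cos(a)))
cv2.imwrite("pics/s22.png",grab_frame("scene")[100:300,150:410,::-1].repeat(3,0).repeat(3,1))
E
```

```text
bar px [187.5 203.5] LW 182.5 21.4 mid [ 0.4993 -0.3737  0.098 ] len 0.176 ang 6.5
bar px [314. 204.] LW 182.0 28.0 mid [ 0.4855 -0.2552  0.098 ] len 0.175 ang 7.05
bar px [206.8 200.4] LW 92.5 15.3 mid [ 0.4894 -0.3556  0.098 ] len 0.088 ang 6.48
bar px [269.6 200. ] LW 92.1 4.1 mid [ 0.482  -0.2972  0.098 ] len 0.087 ang 6.85
t 51.7 tcp [ 0.4823 -0.256   0.2921] zaxis [-0.002  0.001 -1.   ] yaxis [-0.123  0.992  0.001] w 0.0513 j [-0.07  0.22  0.53  1.82 -0.12  1.14  2.2 ]
shift mm [-87.5 261.5 102.2] twist -0.0667739357343673
```

View pics/w22.png

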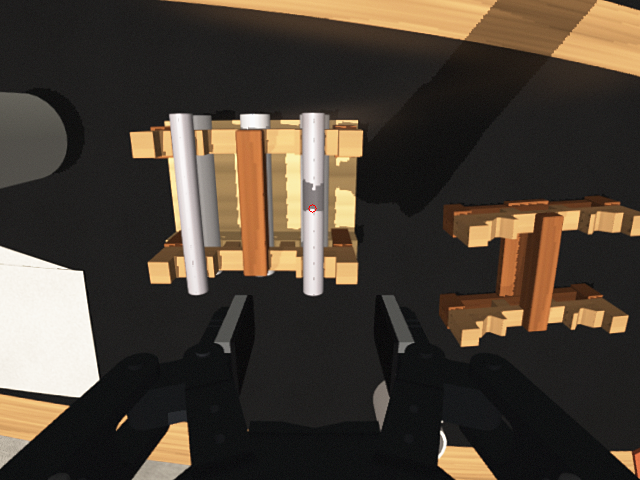

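View pics/s22.png

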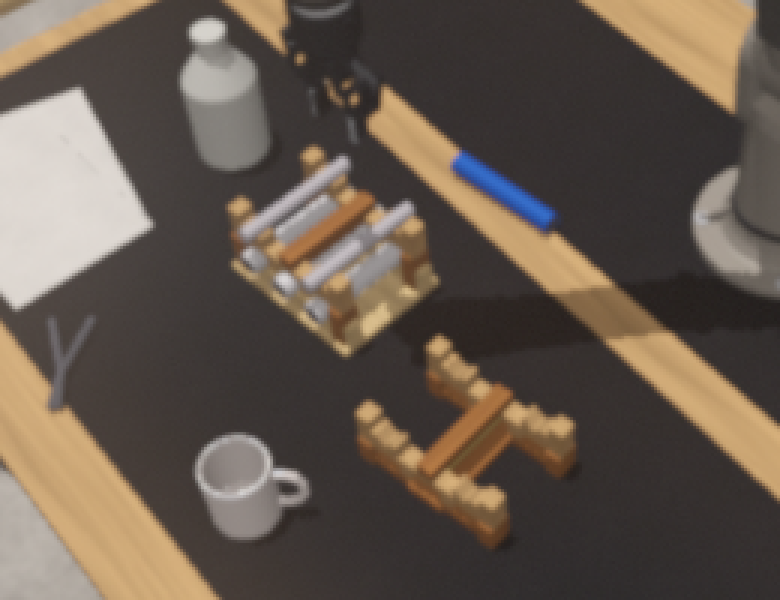

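Emit:
carry_out:
  motion: "0.4 -17.5 52 0 0;0.4 -17.5 52 0 0;0.4 -17.5 52 0 0;0.4 -17.5 52 20 -0.067;0.4 -17.5 52 50 0;0.4 0 0 45 0;0.4 0 0 0 0;0.4 0 0 0 0"

```text
clock: 52.75
tcp_pos: [0.5336, 0.0034, 0.1871]
orientation: [-0.296, 3.127, -0.001]
contact_force: [1.4, 0.3, 0.5]
grip_width: 0.0513
```

```bash
python3 - <<'E'
from h import *
goto((.5368,.0143,.19))
c=cam("wrist"); im=grab_frame("wrist")[:,:,::-1]
np.save("c23.npy",np.array(c,dtype=object),allow_pickle=True)
goto((.5368,.0143,.19))
cv2.imwrite("pics/w23.png",im); cv2.imwrite("pics/w23c.png",cv2.resize(im[100:360,130:510],None,fx=2.1,fy=2.1,interpolation=cv2.INTER_CUBIC))
E
```

```text
t 52.75 tcp [0.5336 0.0034 0.1871] zaxis [ 0.001 -0.    -1.   ] yaxis [-0.187  0.982 -0.001] w 0.0513 j [-0.41  0.3   0.34  1.96 -0.13  0.9   1.76]
shift mm [-5.2 10.1 -2.9] twist None
t 52.8 tcp [0.5341 0.0035 0.1878] zaxis [ 0.002  0.    -1.   ] yaxis [-0.187  0.982 -0.   ] w 0.0513 j [-0.41  0.3   0.34  1.96 -0.13  0.9   1.76]
shift mm [-4.7 10.2 -2.2] twist None
```

View pics/w23c.png

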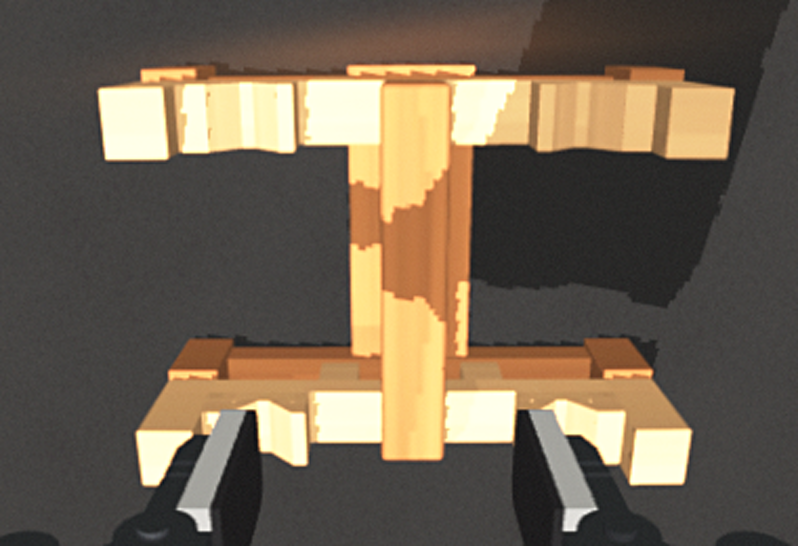

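```bash
python3 - <<'E'
from h import *
c=tuple(np.array(a,float) for a in np.load("c23.npy",allow_pickle=True))
W=(np.array([(98,87),(105,159),(734,88),(727,158),(137,431),(144,485),(691,430),(685,485)],float)+.5)/2.1-.5+[130,100]
M=[(-71,-100,45),(-49,-100,45),(-71,100,45),(-49,100,45),(49,-100,45),(71,-100,45),(49,100,45),(71,100,45)]
v=fitframe(c,W,M,[.5368,.0143,.0365,.19])
goto((v[0],v[1],v[2]-.002),ydir=(-np.sin(v[3]),np.cos(v[3])))
E
```

```text
fit [0.5368 0.0143 0.0375 0.1907] res [[0.1, 0.8], [0.2, -0.2], [0.6, 0.0], [0.1, -0.1], [-0.3, 0.3], [-0.5, -0.2], [0.2, 0.1], [-0.6, -0.9]]
t 52.8 tcp [0.5341 0.0035 0.1878] zaxis [ 0.002  0.    -1.   ] yaxis [-0.187  0.982 -0.   ] w 0.0513 j [-0.41  0.3   0.34  1.96 -0.13  0.9   1.76]
shift mm [ -4.3  10.2 152.3] twist -0.002316427103584484
```

```bash
python3 - <<'E'
from h import *
ld=lambda f:tuple(np.array(a,float) for a in np.load(f,allow_pickle=True))
a,b,c12=ld("c13.npy"),ld("c23.npy"),ld("c12.npy")
u=lambda p,f,o:(np.array(p,float)+.5)/f-.5+o
for p,q,s in (((333,21),(348,66),(318,61)),((457,20),(474,66),(463,50))):
    P,Q=u(p,2.1,[130,115]),u(q,2.1,[130,100])
    print(tri([(a,P),(b,Q)]))
    for z in (0,.01,.02,.03): print(z,atz(a,[P],z)[0].round(4),atz(b,[Q],z)[0].round(4),atz(c12,[u(s,3,[185,105])],z)[0].round(4))
E
python3 - <<'E'
import cv2
im=cv2.imread("pics/scene0.png")
E
python3 - <<'E'
import cv2
im=cv2.imread("pics/s22.png")[320:560,330:600]
cv2.imwrite("pics/s22c.png",cv2.resize(im,None,fx=2.5,fy=2.5,interpolation=cv2.INTER_AREA))
E
```

```text
(array([ 0.46683471, -0.02300606,  0.04103833]), [0.2, 0.2])
0 [ 0.4678 -0.0254  0.    ] [ 0.4688 -0.0249  0.    ] [ 0.4696 -0.024   0.    ]
0.01 [ 0.4675 -0.0248  0.01  ] [ 0.4684 -0.0244  0.01  ] [ 0.4693 -0.0234  0.01  ]
0.02 [ 0.4672 -0.0242  0.02  ] [ 0.4679 -0.024   0.02  ] [ 0.4691 -0.0229  0.02  ]
0.03 [ 0.4669 -0.0236  0.03  ] [ 0.4675 -0.0236  0.03  ] [ 0.4689 -0.0223  0.03  ]
(array([0.45856017, 0.02234999, 0.03222117]), [0.1, 0.1])
0 [0.4585 0.0252 0.    ] [0.459  0.0259 0.    ] [0.4588 0.0303 0.    ]
0.01 [0.4585 0.0243 0.01  ] [0.4589 0.0248 0.01  ] [0.4588 0.0297 0.01  ]
0.02 [0.4585 0.0235 0.02  ] [0.4588 0.0237 0.02  ] [0.4588 0.029  0.02  ]
0.03 [0.4585 0.0226 0.03  ] [0.4587 0.0226 0.03  ] [0.4589 0.0284 0.03  ]
```

View pics/s22c.png

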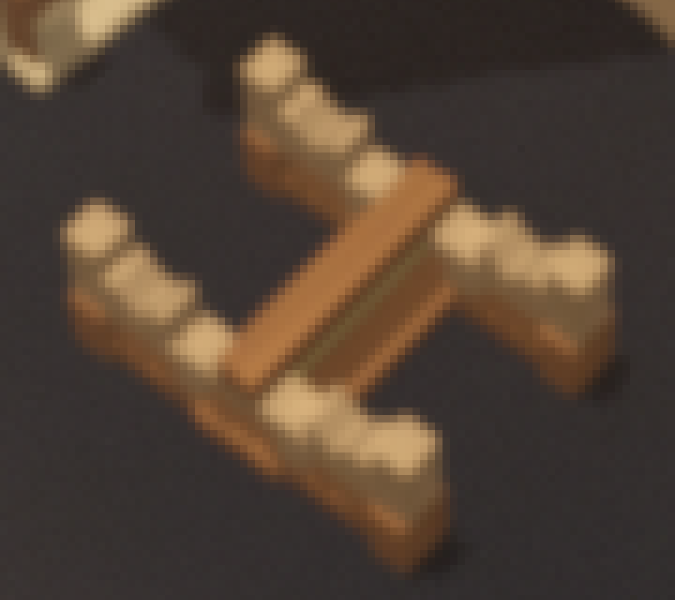

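Emit:
carry_out:
  motion: "0.4 -4.3 10.2 40 0;0.4 0 0 45 0;0.4 0 0 35 0;0.4 0 0 20 0;0.4 0 0 8 0;0.4 0 0 3.5 0;0.4 0 0 0 0;0.4 0 0 0 0"
  newtons: 60

```text
clock: 53.8
tcp_pos: [0.536, 0.0153, 0.0356]
orientation: [-0.298, 3.126, 0.0]
contact_force: [0.7, -0.1, -1.0]
grip_width: 0.0513
```

Emit:
carry_out:
  motion: "1 0 0 0 0;1 0 0 0 0;1 0 0 0 0;1 0 0 0 0;1 0 0 -5 0;1 0 0 -10 0;1 0 0 -20 0;1 0 0 -20 0"

```text
clock: 54.8
tcp_pos: [0.535, 0.0153, 0.0905]
orientation: [0.298, -3.127, 0.0]
contact_force: [-0.5, 0.0, -1.4]
grip_width: 0.0231
```

Emit:
carry_out:
  motion: "1 0 0 -40 0;1 0 0 -40 0;1 0 0 -40 0;1 0 0 -20 0;1 0 0 0 0;1 0 0 0 0;1 0 0 0 0;1 0 0 0 0"

```text
clock: 55.8
tcp_pos: [0.5348, 0.0152, 0.2288]
orientation: [0.298, -3.126, 0.0]
contact_force: [0.8, 0.3, -2.3]
grip_width: 0.0233
```

```bash
python3 - <<'E'
from h import *
goto((*cradle(0,0),.23),ydir=CY)
cv2.imwrite("pics/w24.png",grab_frame("wrist")[:,:,::-1])
cv2.imwrite("pics/s24.png",grab_frame("scene")[100:300,150:410,::-1].repeat(3,0).repeat(3,1))
E
```

```text
t 55.8 tcp [0.5348 0.0152 0.2288] zaxis [-0.002 -0.    -1.   ] yaxis [-0.189  0.982 -0.   ] w 0.0233 j [-0.45  0.26  0.36  1.91 -0.11  0.99  1.72]
shift mm [ 105.8 -314.9   -1. ] twist 0.0680104781745261
```

View pics/w24.png

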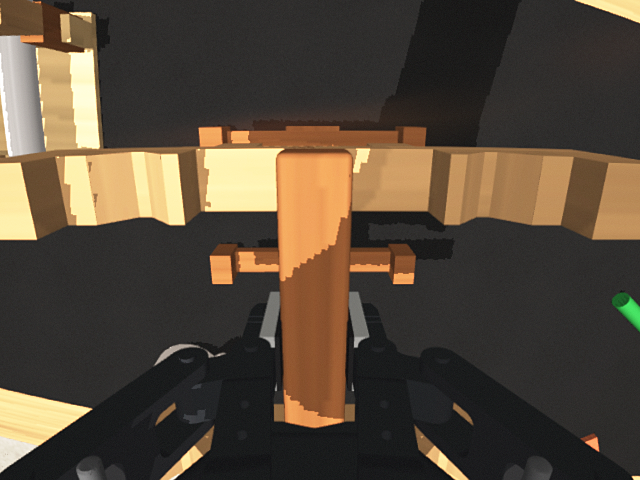

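View pics/s24.png

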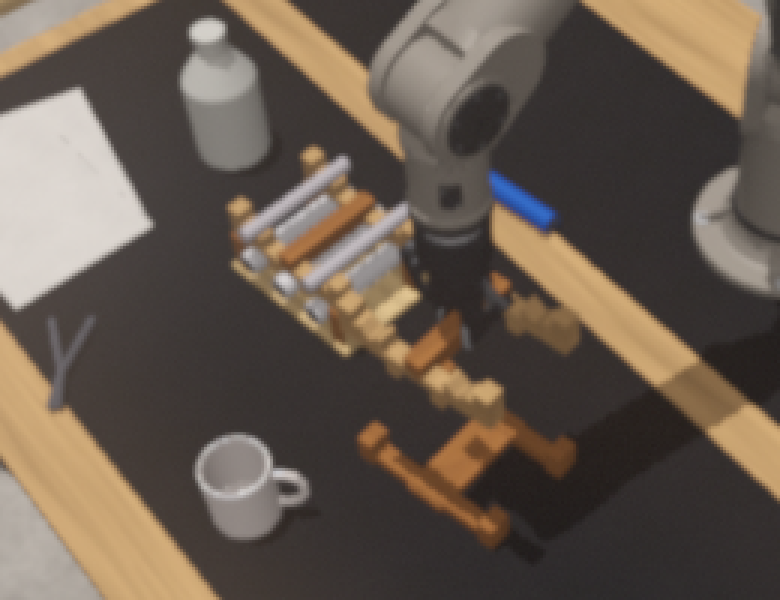

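Emit:
carry_out:
  motion: "1 15 -45 0 0;1 15 -45 0 0;1 15 -45 0 0;1 15 -45 0 0;1 15 -45 0 0;1 15 -45 0 0;1 15.8 -45 0 0;1 0 0 0 0.068"

```text
clock: 56.9
tcp_pos: [0.4888, -0.3192, 0.2298]
orientation: [0.178, -3.136, 0.004]
contact_force: [-0.3, 0.2, -2.6]
grip_width: 0.0229
```

Emit:
carry_out:
  motion: "1 0 0 0 0;1 0 0 0 0;1 0 0 15 0;1 0 0 20 0;1 0 0 0 0;1 0 0 0 0;1 0 0 0 0;1 0 0 0 0"

```text
clock: 57.9
tcp_pos: [0.4913, -0.3143, 0.1952]
orientation: [-0.192, 3.135, -0.001]
contact_force: [-0.5, -0.3, -2.2]
grip_width: 0.0232
```

```bash
python3 - <<'E'
from h import *
goto((*cradle(0,0),.109),ydir=CY)
c=cam("wrist"); im=np.ascontiguousarray(grab_frame("wrist")[:,:,::-1])
for y in (-90,90):
  for x in (-60,60):
    q=proj(c,(*cradle(x/1000,y/1000),.111))[0]; cv2.circle(im,tuple(int(v) for v in q),4,(255,0,0),2)
for y in (-.058,.058):
    q=proj(c,(*cradle(0,y),.098))[0]; cv2.circle(im,tuple(int(v) for v in q),4,(0,0,255),2)
cv2.imwrite("pics/w25.png",im)
cv2.imwrite("pics/s25.png",grab_frame("scene")[100:300,150:410,::-1].repeat(3,0).repeat(3,1))
E
```

```text
t 57.9 tcp [ 0.4913 -0.3143  0.1952] zaxis [ 0.001 -0.    -1.   ] yaxis [-0.122  0.993 -0.   ] w 0.0232 j [ 0.07  0.39  0.51  1.85 -0.23  0.96  2.37]
shift mm [ 0.8  0.4 86.2] twist 2.3309198137200227e-05
```

View pics/w25.png

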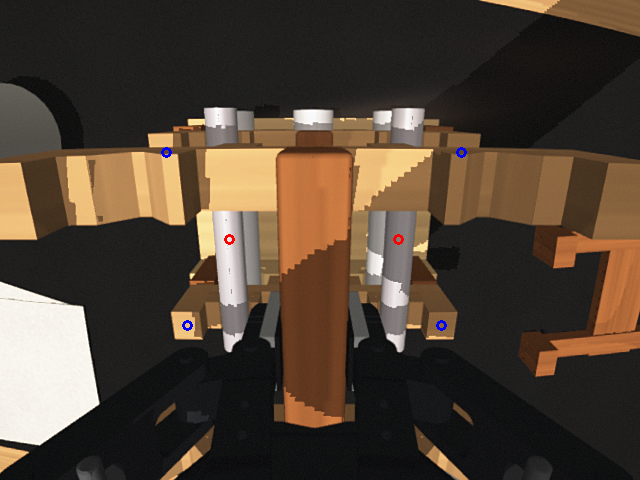

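View pics/s25.png

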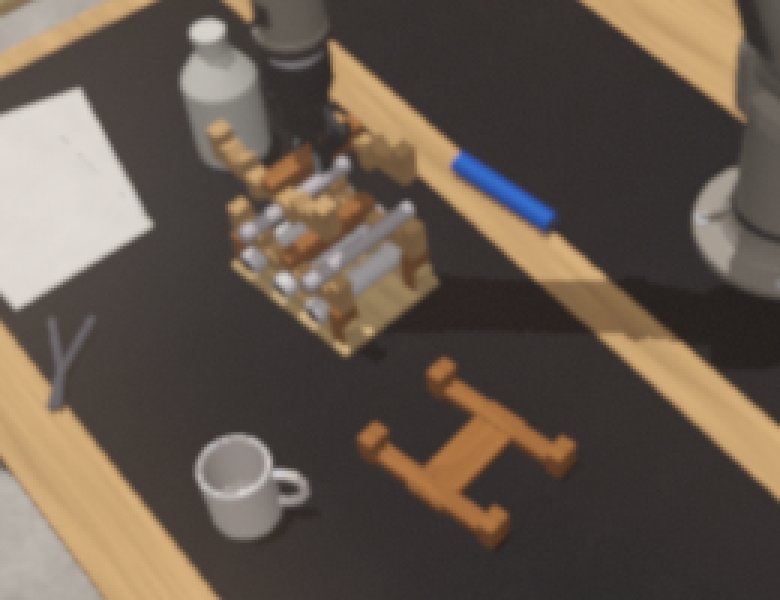

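Emit:
carry_out:
  motion: "1 1.5 0.4 30 0;1 0 0 25 0;1 0 0 15 0;1 0 0 7 0;1 0 0 3 0;1 0 0 2 0;1 0 0 0 0;1 0 0 0 0"

```text
clock: 59.0
tcp_pos: [0.4897, -0.314, 0.1131]
orientation: [-0.192, 3.135, -0.0]
contact_force: [0.0, 0.0, -2.6]
grip_width: 0.0232
```

Emit:
carry_out:
  motion: "1 0 0 1 0;1 0 0 1 0;1 0 0 1 0;1 0 0 0.5 0;1 0 0 0 0;1 0 0 0 0;1 0 0 0 0;1 0 0 0 0"

```text
clock: 60.0
tcp_pos: [0.4895, -0.3139, 0.1103]
orientation: [-0.192, 3.135, 0.001]
contact_force: [-3.1, 2.4, 9.3]
grip_width: 0.023
```

Contact is felt at the expected height (+9 N), so frame2 is seated. Next I release and check.

Emit:
carry_out:
  motion: "0.4 0 0 0 0;0.4 0 0 0 0;0.4 0 0 0 0;0.4 0 0 0 0;0.4 0 0 -20 0;0.4 0 0 -40 0;0.4 0 0 -50 0;0.4 0 0 -50 0"

```text
clock: 61.0
tcp_pos: [0.4892, -0.3138, 0.2706]
orientation: [0.192, -3.135, -0.0]
contact_force: [0.5, -0.3, -0.3]
grip_width: 0.0517
```

Emit:
carry_out:
  motion: "0.4 0 0 -30 0;0.4 0 0 -20 0;0.4 0 0 0 0;0.4 0 0 0 0;0.4 0 0 0 0;0.4 0 0 0 0;0.4 0 0 0 0;0.4 0 0 0 0"

```text
clock: 62.0
tcp_pos: [0.4894, -0.3139, 0.319]
orientation: [0.192, -3.135, -0.0]
contact_force: [-0.4, -0.2, -0.1]
grip_width: 0.0509
```

```bash
python3 - <<'E'
from h import *
goto((*cradle(0,0),.3))
c=cam("wrist"); im=grab_frame("wrist")[:,:,::-1]
np.save("c26.npy",np.array(c,dtype=object),allow_pickle=True)
cv2.imwrite("pics/w26c.png",cv2.resize(im[60:330,130:500],None,fx=2.1,fy=2.1,interpolation=cv2.INTER_CUBIC))
cv2.imwrite("pics/s26.png",cv2.resize(grab_frame("scene")[130:230,190:320,::-1],None,fx=6,fy=6,interpolation=cv2.INTER_CUBIC))
E
```

```text
t 62.0 tcp [ 0.4894 -0.3139  0.319 ] zaxis [-0.  0. -1.] yaxis [-0.122  0.993  0.   ] w 0.0509 j [ 0.02  0.27  0.55  1.7  -0.15  1.21  2.3 ]
shift mm [-1.1 -0.3 19. ] twist None
```

View pics/w26c.png

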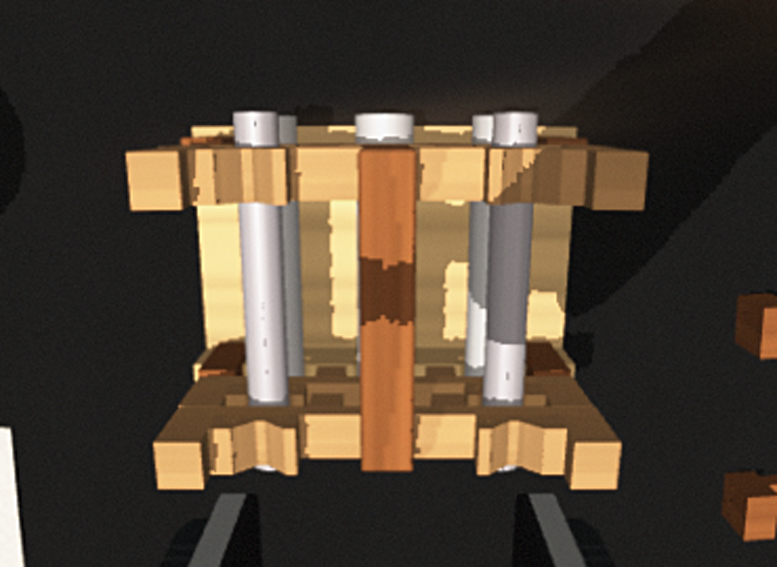

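View pics/s26.png

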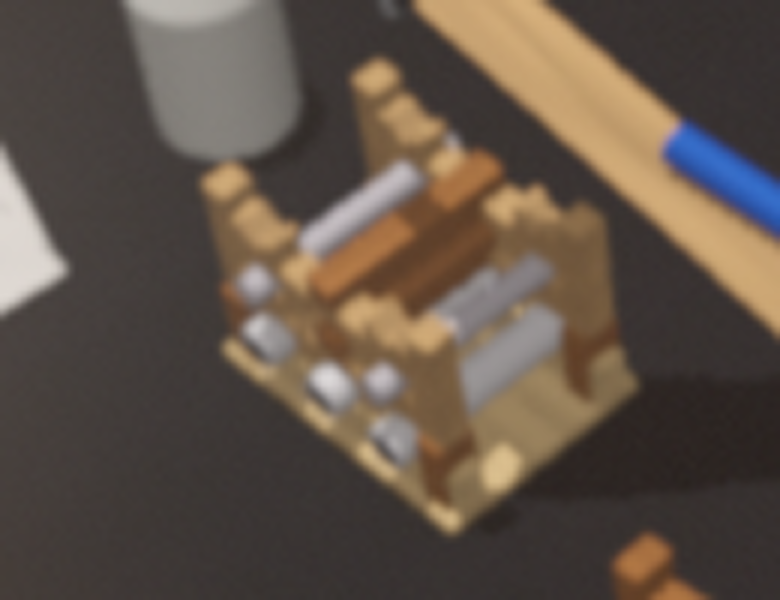

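```bash
python3 - <<'E'
from h import *
c=tuple(np.array(a,float) for a in np.load("c26.npy",allow_pickle=True))
W=(np.array([(127,152),(132,210),(648,152),(643,209),(154,442),(158,489),(621,442),(617,488)],float)+.5)/2.1-.5+[130,60]
M=[(-71,-100,45),(-49,-100,45),(-71,100,45),(-49,100,45),(49,-100,45),(71,-100,45),(49,100,45),(71,100,45)]
v=fitframe(c,W,M,[.4905,-.314,.111,.122])
im=np.ascontiguousarray(grab_frame("scene")[:,:,::-1]);cv2.imwrite("pics/s27.png",im)
E
```

```text
fit [ 0.4905 -0.3131  0.1114  0.1227] res [[-0.3, 0.1], [-0.2, 0.0], [0.2, -0.1], [0.2, 0.3], [0.0, 0.0], [0.5, -0.3], [0.1, -0.2], [-0.4, 0.0]]
```

View pics/s27.png

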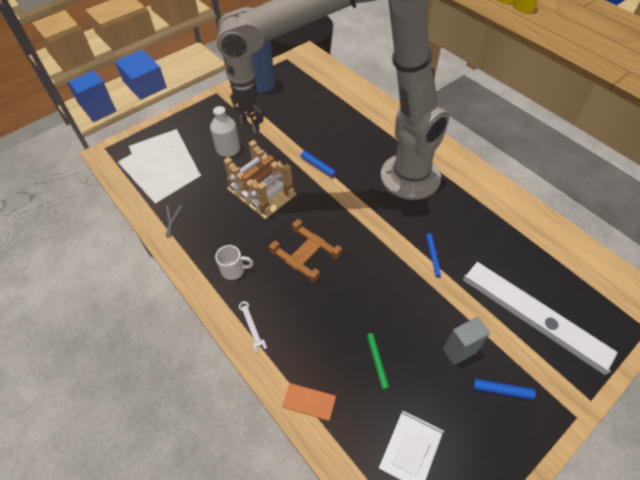

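The scene view shows the full stack at (260,180), with the arm clear of it. The mug (230,262), can (466,341) and bottle (225,132) are where they started. Frame2 fits within 1 mm of frame1 at 111 mm height, so I'm handing in.

```bash
python3 -c "
from bench import r
print(r.hand_in(), r.get_obs()['clock'])"
```

```text
the job is handed in; nothing more can be done
the job is handed in; nothing more can be done
```

I racked all three aluminium tubes in the cradle's V's and sat frame1 on the posts over them. Both steel rods then went in frame1's V's, with frame2 on top, and I handed the job in at about 62 s. The hand-in gave no verdict.

My last checks showed:
- **Frames:** both sit level by eye, each set down with a light contact of about 9–13 N. From wrist-camera fits, frame2 is within 1 mm of frame1 in plan, at 111 mm height against a nominal 111 mm. Frame1 was at 66.7 mm against 66 mm.
- **Bars:** all the tubes and rods lay in their V's, within about 3 mm of centred and within about 1° of the V's direction. I measured the tubes and rods before the frame went over each, and checked them only by eye afterwards.
- **Bystanders:** the mug, can and bottle look unmoved in the scene picture, and I saw no sign that a bar was knocked aside.

Two measurements disagreed:
- **Bar heights:** the scene and top cameras put the bars 6–9 mm too high, so I used the wrist views and the stated sizes for height.
- **First frame1 reading:** it was about 4 mm off because the arm was still settling. I measured again at rest before grasping it.

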